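# Finish a wooden crib and shut the slat case

### The job

Finish the crib on the steel plate from the half-open case: lay one narrow slat flat across the two bottom slats, near their bare end and parallel to the cross slat at the other end, then lay the wide board flat on top of the two cross slats, square across the middle and running the same way as the bottom slats. Then press the case's sprung lid down until its catches hold it shut over the spare slat. Do not shift the slats already laid or the spare one, and leave the other things on the bench where they are.

Things in the scene. Friction and masses are not known exactly. Their poses are not given: they have to be found in the camera images.
- case: fixed shallow grey steel case, 165 mm deep (its x), 236 wide (its y), walls 26 high, 4 thick, floor 4 thick; origin: centre of underside; x points from its front edge (nearest the robot) to the hinge at its back. It stands left or right, the plate on the other side. The two narrow slats and the wide board lie in it side by side along its x, 66 mm apart, in any order
- lid_hinge (a point): the lid's hinge axis (it runs along the case's y) at mid-width, 82 mm behind the case's centre and 26 mm above its underside
- case_lid (a joint): lid angle, rad: 0 shut, 0.9 fully open. Open, the flat lid (178 mm hinge to free edge, 236 wide, 5 thick, underside level with the hinge axis) slopes up and forward over the slats, free edge 165 mm above the bench: reach under it from the front, tool tilted. A spring lifts it; two catches snap in below about 0.05 and hold it shut (5 to 15 N near the free edge)
- lid_press (a point): point on the lid's outer face to press on, at mid-width, 155 mm from the hinge axis and 23 mm from the free edge; moves with the lid. Under each front corner of the lid hangs a catch tab 16 mm deep, 108 mm from mid-width
- plate: fixed dark steel plate 180 x 180 mm, 12 mm thick; origin at the centre of its underside; the two bottom slats run along its y, the cross slats along its x; a round steel magnet (32 mm across, 8 mm high) lies on it between the bottom slats at their bare end
- base_near: bottom slat of the crib, plain wood, loose, lying on the plate along the plate's y, 40 mm from the plate's centre towards -x; 120 mm long (its x), 28 mm wide (its y), 16 mm thick; origin at the centre of its underside, z up through the thickness
- base_far: the other bottom slat, 40 mm from the plate's centre towards +x; 120 mm long (its x), 28 mm wide (its y), 16 mm thick; origin at the centre of its underside, z up through the thickness
- cross_slat: narrow cross slat already lying on the bottom slats along the plate's x, about 39 mm from the plate's centre towards its +y or -y; 120 mm long (its x), 28 mm wide (its y), 16 mm thick; origin at the centre of its underside, z up through the thickness
- slat_a: narrow plain wooden slat in the case (either narrow one may be laid, the other stays); 120 mm long (its x), 28 mm wide (its y), 16 mm thick; origin at the centre of its underside, z up through the thickness
- slat_b: the other narrow plain wooden slat in the case, the same size; 120 mm long (its x), 28 mm wide (its y), 16 mm thick; origin at the centre of its underside, z up through the thickness
- board: wide plain wooden board in the case, 120 mm long (its x), 44 mm wide (its y), 16 mm thick; origin at the centre of its underside, z up through the thickness
- cup_mid: open steel cup 48 mm across, 50 mm high, standing between the case and the plate; origin at the centre of its underside; not to be disturbed
- cup_side: open steel cup 48 mm across, 50 mm high, standing to the left; origin at the centre of its underside; not to be disturbed
- piston: aluminium piston 72 mm across, 64 mm high, standing at the back; origin at the centre of its underside; not to be disturbed
- filter: blue metal filter housing 64 mm across, 118 mm high, standing to the right; origin at the centre of its underside; not to be disturbed
- washer: flat white ring 72 mm across, 8 mm thick, lying in front; origin at the centre of its underside; not to be disturbed
- driver: screwdriver with a red handle lying to the right; origin on its underside, x towards its tip; not to be disturbed
- carton: small cardboard box 90 x 60 x 50 mm, to the left; origin at the centre of its underside; not to be disturbed
Things that resemble listed ones, but are neither listed nor needed, are in the scene too. What is shaped like the slat_a but pink or turquoise is not meant.

How it is judged:
By the outcome, as a careful person would: the job done as asked, in the order asked, and still so for the second after the job is handed in, with the robot touching nothing.
It also fails if it takes over 64 s, if anything falls off the work surface, if the arm or the gripper's body presses on something with over 40 N, if the wrist force passes 120 N, or if a joint passes its speed limit or range.

### The arm

A 6-joint arm with a two-finger parallel gripper is mounted at the origin on the work surface. World frame = base frame: x ahead of the robot, y to its left, z up, the work surface at z = 0. Lengths are in m, angles in rad, forces in N, time in s.
With the tool pointing down it reaches from about 0.275 to 0.825 m from the base axis. Payload 4.9 kg.
Tool frame: the origin (TCP) lies midway between the tips of the shut fingers; the grasp point (between the pads) lies 19 mm behind it; z points along the fingers, y is the line along which they close (so a half turn about z gives the same grasp; the last joint's range is limited). The gripper opens to 85 mm and grips with 20 to 120 N. Pads are 22 mm wide; open, the fingers measure 114 mm over their backs; the gripper's body (76 mm by 85 mm) begins 54 mm behind the grasp point. The pads swing forward as they close: fully open they stand 13 mm farther back than shut.
Start: joints at [1.183, 0.326, -0.193, 1.052, 0, 1.437], TCP at [0.138, 0.532, 0.231] pointing down, gripper open.
Joint ranges: [-2.65, 2.65], [-0.97, 1.79], [-1.3, 1.35], [-1.93, 2.1], [-1.47, 1.37], [-3.14, 3.14]. Speed limits (rad/s): [2.57, 2.57, 3.14, 3.14, 3.14, 3.14].

### API

Orientations are given as a 3x3 rotation matrix whose columns are the frame's x, y, z axes.
In Python, from plant import ctrl gives the robot as it stands. The module is installed in compiled form; this text tells all that it offers.
- The arm moves only by the shell command python3 -m jog 'ROWS' [OPENING]. ROWS is JSON, a list of rows, each a list of 2 entries, a list of its own where there are three numbers: the shift along the tool's x, y, z in mm, then the turn about the tool's z in degrees. In form: [[[tx, ty, tz], twist], ...]. A call has 1 to 20 rows; each row shifts and turns the commanded pose from where the row before left it, along the tool's axes as they then stand; what a row does not reach is not made up. A row lasts 1/12 s, in which the tool goes at most 41.7 mm and 7.16 degrees, less where a joint would pass 70% of its speed; a pose out of reach is approached as far as the arm can. A call is refused whole if a number of a shift passes 41.7 or a number of a turn 7.16, either way. A call with a gripper value outside its range is refused whole. OPENING is the closure, from 0 (fully open) to 1 (shut), set as the call begins (- or left out, the last holds). The fingers move at their own pace and stop on an object; the grip force is fixed at half the most. Time passes only in rows, so rows that do not move let the fingers close. It gives the time, the measured TCP pose, the force, the opening and the grip force at its end, in the units of the state.
- ctrl.observe(): the state, without advancing time (a new reading comes with each control period).
- ctrl.camera(name): name is "scene" or "top" or "wrist"; returns a dict with "pixels" (384x512x3 uint8, blue, green, red), "intrinsics" (3x3 intrinsics, pixels), "R" (3x3) and "t" (3): a world point X has camera coordinates R X + t; the wrist camera has in their place "tool_from_camera" (4x4, takes a point from camera to tool coordinates, whose origin is the TCP and whose axes are the flange's). Camera axes: x right, y down, z forward; pixel columns grow to the right and rows downward; lengths in m; the calibration is good to about 2 mm. A picture is of the moment at which its call begins: read the wrist's pose just before it. There is no depth.
- ctrl.sign_off(): hands the job in; it is judged then, once.
The state is a dict: "time": time; "qpos": joint angles; "joint_vel": joint speeds; "tau": joint torques, N m; "tcp_pos": TCP position; "eef_rot": TCP orientation; "contact_force": force on the tool from outside, world axes, zero at the start; "torque": the same for the moment, N m; "finger_gap": opening from 0.0 (shut) to 1.0 (fully open); "grasp_force": force on a finger pad.
Only numpy, scipy, OpenCV 4.12 (cv2) and the standard library are available. Lean on these libraries where they do the work, as an engineer would, in place of code of your own. Each camera call takes 0.05 s, during which the arm holds its last target. There are 200 camera calls.

## Working session

There is one attempt and no reset: what is moved stays moved. The work goes in short steps, Python scripts to look and compute and a shell command to move; the robot and the scene stay as the last step left them, time stands still between calls to the robot, and variables do not carry over. Pictures are saved under pics/ and viewed, at most 10 in all, crops included, and the job is handed in when it is done.

```bash
mkdir -p pics; cat > h.py <<'E'
import numpy as np, cv2
from plant import ctrl
def snap(n,f):
    o=ctrl.observe(); c=ctrl.camera(n); cv2.imwrite('pics/'+f+'.png',c['pixels'])
    K=np.array(c['intrinsics'])
    if n=='wrist':
        T=np.array(c['tool_from_camera']); R0=np.array(o['eef_rot']); p=np.array(o['tcp_pos'])
        Rc=R0@T[:3,:3]; C=R0@T[:3,3]+p; R=Rc.T; t=-R@C
    else: R=np.array(c['R']); t=np.array(c['t'])
    np.savez('pics/'+f+'.npz',K=K,R=R,t=t.ravel()); return c['pixels']
def cal(f):
    d=np.load('pics/'+f+'.npz'); return d['K'],d['R'],d['t']
def ray(f,u,v):
    K,R,t=cal(f); d=R.T@np.linalg.solve(K,[u,v,1.]); return -R.T@t,d/np.linalg.norm(d)
def onz(f,u,v,z):
    C,d=ray(f,u,v); return C+d*(z-C[2])/d[2]
def tri(*obs):
    A=np.zeros((3,3));b=np.zeros(3);L=[ray(*o) for o in obs]
    for C,d in L: P=np.eye(3)-np.outer(d,d);A+=P;b+=P@C
    X=np.linalg.solve(A,b); return X,[np.linalg.norm((np.eye(3)-np.outer(d,d))@(X-C)) for C,d in L]
def proj(f,X):
    K,R,t=cal(f); c=K@(R@np.asarray(X)+t); return c[:2]/c[2]
E
python3 - <<'E'
from h import *
np.set_printoptions(precision=4,suppress=True)
a=snap('scene','s0');b=snap('top','t0');snap('wrist','w0')
for f in('s0','t0','w0'):
    K,R,t=cal(f);print(f,K[0,0],-R.T@t,R[2])
print(ctrl.observe())
cv2.imwrite('pics/t0b.png',cv2.resize(b,(800,600)))
cv2.imwrite('pics/s0b.png',cv2.resize(a,(800,600)))
E
```

```text
s0 455.4512716660625 [1.0401 0.7454 1.0266] [-0.4068 -0.5533 -0.7269]
t0 411.8540732569603 [0.2972 0.0225 1.1801] [ 0.1667 -0.0285 -0.9856]
w0 341.15174360896657 [0.0736 0.5496 0.3732] [ 0.256  -0.0676 -0.9643]
{'time': 0.15, 'qpos': array([ 1.1828,  0.3268, -0.1933,  1.052 , -0.    ,  1.4366]), 'joint_vel': array([ 0.0005, -0.0014,  0.0035, -0.0022, -0.0005,  0.    ]), 'tau': array([  0.0003, -44.3707,  26.2663,   0.0105,  -0.0001,  -0.    ]), 'tcp_pos': array([0.1379, 0.532 , 0.2307]), 'eef_rot': array([[-0.968 ,  0.251 , -0.0005],
       [ 0.251 ,  0.968 , -0.0012],
       [ 0.0002, -0.0013, -1.    ]]), 'contact_force': array([-0.4509,  1.4617,  1.0934]), 'torque': array([0.0417, 0.0051, 0.0333]), 'grasp_force': 0.0, 'finger_gap': 1.0028052361623552}
```

View pics/t0b.png

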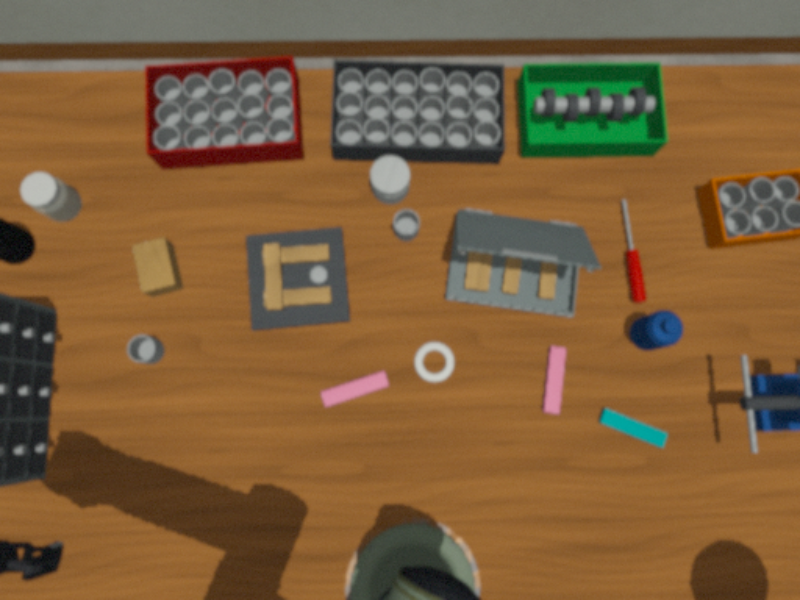

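View pics/s0b.png

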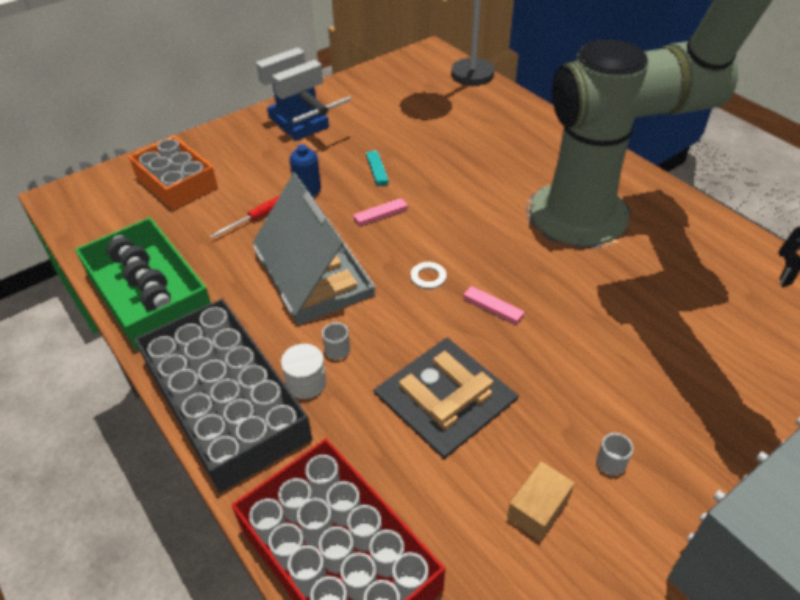

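The top view, in 800x600 pixels, shows the plate at (298,278) with the cross slat on its left (+y) side and the bare end and magnet on the right. The case is at (515,265), with the wide board at its left (478,271) and narrow slats at (511,274) and (548,280). Next I measure these from the two views.

```bash
python3 - <<'E'
from h import *
np.set_printoptions(precision=4,suppress=True)
for f in('s0','t0'):
    im=cv2.imread(f'pics/{f}.png');h=cv2.cvtColor(im,cv2.COLOR_BGR2HSV)
    m=cv2.inRange(h,(10,60,150),(25,175,255)); 
    # lid/steel greys
    n,l,st,ce=cv2.connectedComponentsWithStats(m)
    for i in range(1,n):
        if st[i,4]>60: print(f,st[i],ce[i], cv2.minAreaRect(np.argwhere(l==i)[:,::-1].astype(np.float32)))
s=800/512
for n,(u,v),z in [('plate c1',(246,237),.012),('c2',(343,228),.012),('c3',(349,320),.012),('c4',(252,328),.012),('magnet',(318,274),.02),('boardL',(466,289),.02),('boardR',(488,291),.02),('case FL',(446,298),.026),('case FR',(575,315),.026),('lidL',(453,247),.165),('lidR',(598,269),.165),('lid backL',(460,210),.03),('cupmid',(406,223),.05),('piston',(390,178),.064)]:
    print(n,onz('t0',u/s,v/s,z))
a=cv2.imread('pics/t0.png')[125:215,150:390]
cv2.imwrite('pics/t0c.png',cv2.resize(a,(800,300),interpolation=cv2.INTER_CUBIC))
b=cv2.imread('pics/s0.png')[110:300,150:350]
cv2.imwrite('pics/tc.png',np.vstack([cv2.resize(a,(800,300),interpolation=cv2.INTER_CUBIC),np.hstack([cv2.resize(b[:,:],(316,300),interpolation=cv2.INTER_CUBIC),np.zeros((300,484,3),np.uint8)])]))
E
```

```text
s0 [   11    23   462   361 67318] [281.103  211.2806] ((252.49342346191406, 240.091064453125), (390.7723388671875, 367.89208984375), 68.92251586914062)
s0 [ 396   97  116  186 7872] [472.4503 190.8946] ((468.93511962890625, 180.2965087890625), (210.24913024902344, 79.28826904296875), 62.83501434326172)
s0 [209 172  20  15 174] [218.1782 178.977 ] ((218.2551727294922, 178.8634033203125), (10.984758377075195, 17.37458610534668), 68.96248626708984)
s0 [268 172  13   8  82] [273.878  175.6951] ((274.0, 175.5), (7.0, 12.0), 90.0)
s0 [256 225  59  44 938] [286.0565 247.5373] ((285.18365478515625, 243.74102783203125), (36.93075942993164, 47.95317077636719), 52.69605255126953)
t0 [ 21  45  72  10 355] [60.0423 48.6254] ((56.542701721191406, 49.76333999633789), (8.224950790405273, 71.04396057128906), 88.91908264160156)
t0 [192  45  20   8  64] [203.4375  46.9375] ((201.5, 48.5), (7.0, 19.0), 90.0)
t0 [426  55  26   9 149] [436.7785  59.0134] ((438.5, 59.0), (8.0, 25.0), 90.0)
t0 [ 61  58  32  10 176] [79.233  62.8409] ((76.40461730957031, 63.28307342529297), (8.930672645568848, 30.9522705078
[... 7326 characters left out ...]
3.84489440917969), 82.01067352294922)
t0 [489 358  23  14 165] [499.4121 362.9273] ((500.0, 364.5), (13.0, 22.0), 90.0)
t0 [303 363  47  15 301] [318.8239 369.4684] ((325.8118896484375, 370.8811950683594), (46.16972351074219, 13.930521011352539), 5.710592269897461)
plate c1 [0.6261 0.2942 0.012 ]
c2 [0.6403 0.1139 0.012 ]
c3 [0.4659 0.1042 0.012 ]
c4 [0.455  0.2803 0.012 ]
magnet [0.5513 0.1597 0.02  ]
boardL [ 0.5178 -0.1117  0.02  ]
boardR [ 0.5133 -0.1521  0.02  ]
case FL [ 0.5007 -0.0737  0.026 ]
case FR [ 0.4644 -0.3085  0.026 ]
lidL [ 0.5602 -0.0764  0.165 ]
lidR [ 0.5191 -0.3114  0.165 ]
lid backL [ 0.6659 -0.1051  0.03  ]
cupmid [ 0.6365 -0.0035  0.05  ]
piston [0.7176 0.0239 0.064 ]
```

View pics/tc.png

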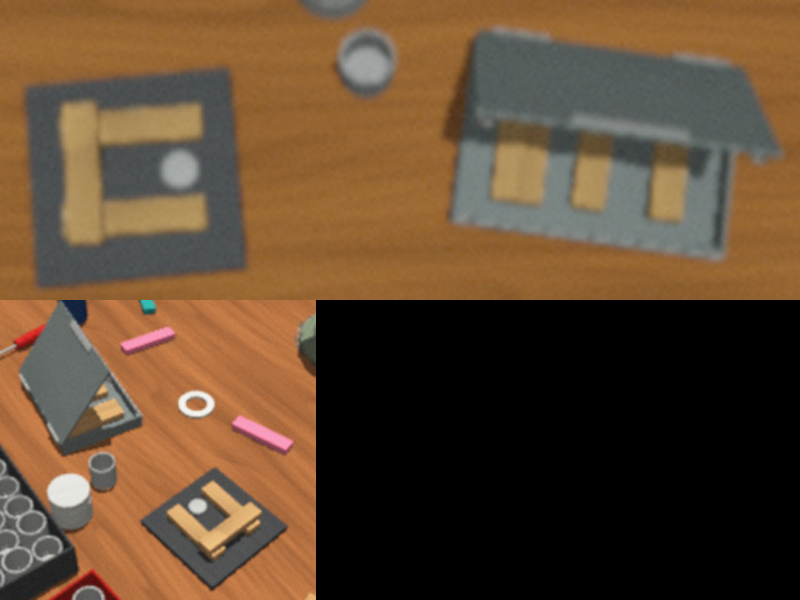

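The slats lie with their front ends about 60 mm in front of the case centre, so the tool must tilt. Rows cannot tilt it directly, but a pose out of reach might. I'll go far out along the case's x azimuth (-8.8 deg) and test that there.

```bash
cat >> h.py <<'E'
def go(P,R=None):
    "tool-axis shift (mm) from the present measured pose to world P"
    o=ctrl.observe();R=np.array(o['eef_rot']);p=np.array(o['tcp_pos'])
    print('t %.2f tcp'%o['time'],p.round(4),'x',R[:,0].round(3),'z',R[:,2].round(3),'shift',(R.T@(np.asarray(P)-p)*1000).round(1))
E
python3 -m jog '[[[-33,-20,-4],0],[[-33,-20,-4],0],[[-33,-20,-4],0],[[-33,-20,-4],0],[[-33,-20,-4],0],[[-33,-20,-4],0],[[-33,-20,-4],0],[[-33,-20,-4],0],[[-33,-20,-4],0],[[-33,-20,-4],0],[[-33,-20,-4],0],[[-33,-20,-4],0],[[-33,-20,-4],0],[[-33,-20,-4],0],[[-33,-20,-4],0],[[-33,-20,-4],0],[[-33,-20,-4],0],[[-33,-20,-4],0],[[-33,-20,-4],0],[[-33,-20,-4],0]]'
python3 -m jog '[[[-33,-20,0],0],[[-33,-20,0],0],[[-33,-20,0],0],[[-20,-10,0],-5.7]]'
python3 -c "
from h import *
print(ctrl.observe()['qpos'].round(3))
go((.9*np.cos(.1536),-.9*np.sin(.1536),.31))"
```

```text
time: 1.82
tcp_pos: [0.6774, -0.0221, 0.3111]
eef_rot: [[-0.968, 0.251, -0.0], [0.251, 0.968, 0.0], [0.001, 0.0, -1.0]]
contact_force: [0.9, 0.1, 0.4]
finger_gap: 0.999
grasp_force: 0.0
time: 2.15
tcp_pos: [0.7751, -0.1219, 0.3096]
eef_rot: [[-0.988, 0.155, -0.001], [0.155, 0.988, -0.001], [0.001, -0.001, -1.0]]
contact_force: [2.4, 0.4, -0.9]
finger_gap: 1.004
grasp_force: 0.0
[-2.500e-01  8.540e-01  9.070e-01  1.624e+00 -1.000e-03 -9.400e-02]
t 2.15 tcp [ 0.7751 -0.1219  0.3096] x [-0.988  0.155  0.001] z [-0.001 -0.001 -1.   ] shift [-115.3    2.1   -0.5]
```

```bash
python3 -m jog '[[[4,38,0],0],[[0,37,0],0],[[-20,0,0],0],[[-20,0,0],0],[[-20,0,0],0],[[-20,0,0],0]]'
python3 -c "
from h import *
print(ctrl.observe()['qpos'].round(3))
go((.9,-.06,.31))"
```

```text
time: 2.65
tcp_pos: [0.8288, -0.0526, 0.292]
eef_rot: [[-0.988, 0.153, 0.015], [0.153, 0.988, -0.0], [-0.015, 0.002, -1.0]]
contact_force: [2.6, -0.7, -1.3]
finger_gap: 1.0
grasp_force: 0.0
[-1.530e-01  1.082e+00  1.342e+00  1.815e+00  2.000e-03  1.000e-03]
t 2.65 tcp [ 0.8288 -0.0526  0.292 ] x [-0.988  0.153 -0.015] z [ 0.015 -0.    -1.   ] shift [-71.7   3.6 -16.9]
```

```bash
python3 -m jog '[[[-30,0,0],0],[[-30,0,0],0],[[-30,0,0],0],[[-30,0,0],0],[[-30,0,0],0],[[-30,0,0],0]]'
python3 -c "
from h import *
print(ctrl.observe()['qpos'].round(3))
go((.9,-.06,.31))"
```

```text
time: 3.15
tcp_pos: [0.9038, -0.0737, 0.2638]
eef_rot: [[-0.976, 0.153, 0.157], [0.153, 0.988, -0.016], [-0.158, 0.009, -0.987]]
contact_force: [0.0, 1.0, -0.3]
finger_gap: 1.002
grasp_force: 0.0
[-0.166  1.125  1.347  1.634  0.01  -0.011]
t 3.15 tcp [ 0.9038 -0.0737  0.2638] x [-0.976  0.153 -0.158] z [ 0.157 -0.016 -0.987] shift [ -1.5  13.4 -46.4]
```

```bash
python3 -m jog '[[[-35,0,-8],0],[[-35,0,-8],0],[[-35,0,-8],0],[[-35,0,-8],0],[[-35,0,-8],0],[[-35,0,-8],0]]'
python3 -c "
from h import *
print(ctrl.observe()['qpos'].round(3))
go((.48,-.13,.2))"
```

```text
time: 3.65
tcp_pos: [0.9621, -0.0921, 0.2956]
eef_rot: [[-0.937, 0.152, 0.315], [0.149, 0.988, -0.034], [-0.317, 0.015, -0.948]]
contact_force: [0.1, -0.5, -0.7]
finger_gap: 0.999
grasp_force: 0.0
[-0.179  1.106  1.347  1.489  0.023 -0.02 ]
t 3.65 tcp [ 0.9621 -0.0921  0.2956] x [-0.937  0.149 -0.317] z [ 0.315 -0.034 -0.948] shift [ 476.3 -112.   -60. ]
```

The tool tilts toward the case as needed (18 deg so far). I'll add a little more, then back off to look into the case from the front.

```bash
python3 -m jog '[[[-35,6,-12],0],[[-35,6,-12],0],[[-35,6,-12],0],[[0,0,0],0]]'
python3 -c "
from h import *
print(ctrl.observe()['qpos'].round(3))
go((.46,-.15,.22))
C=np.array([.564,-.204,0]);yw=-.1536
print(onz('t0',434/1.5625,362/1.5625,.008), onz('t0',355/1.5625,388/1.5625,.016))"
```

```text
time: 3.98
tcp_pos: [0.9843, -0.0805, 0.3363]
eef_rot: [[-0.906, 0.148, 0.397], [0.144, 0.989, -0.042], [-0.399, 0.019, -0.917]]
contact_force: [0.4, 0.2, 0.8]
finger_gap: 0.998
grasp_force: 0.0
[-0.163  1.074  1.347  1.435  0.023 -0.006]
t 3.98 tcp [ 0.9843 -0.0805  0.3363] x [-0.906  0.144 -0.399] z [ 0.397 -0.042 -0.917] shift [ 511.3 -148.7  -98.5]
[ 0.38598339 -0.04935733  0.008     ] [0.34211085 0.09420508 0.016     ]
```

```bash
python3 -m jog '[[[36,-11,-7],0],[[36,-11,-7],0],[[36,-11,-7],0],[[36,-11,-7],0],[[36,-11,-7],0],[[36,-11,-7],0],[[36,-11,-7],0],[[36,-11,-7],0],[[36,-11,-7],0],[[36,-11,-7],0],[[36,-11,-7],0],[[36,-11,-7],0],[[36,-11,-7],0],[[36,-6,-7],0],[[0,0,0],0]]' 0.32
python3 -c "
from h import *
a=snap('wrist','w1');snap('top','t1');snap('scene','s1');cv2.imwrite('pics/w1b.png',cv2.resize(a,(800,600)))
go((.46,-.15,.22))"
```

```text
time: 5.23
tcp_pos: [0.5324, -0.143, 0.2366]
eef_rot: [[-0.912, 0.153, 0.381], [0.149, 0.988, -0.039], [-0.382, 0.021, -0.924]]
contact_force: [0.0, 0.6, -1.4]
finger_gap: 0.679
grasp_force: 0.0
t 5.38 tcp [ 0.5419 -0.1459  0.2423] x [-0.907  0.145 -0.394] z [ 0.392 -0.043 -0.919] shift [ 82.5 -16.7 -11.4]
```

View pics/w1b.png

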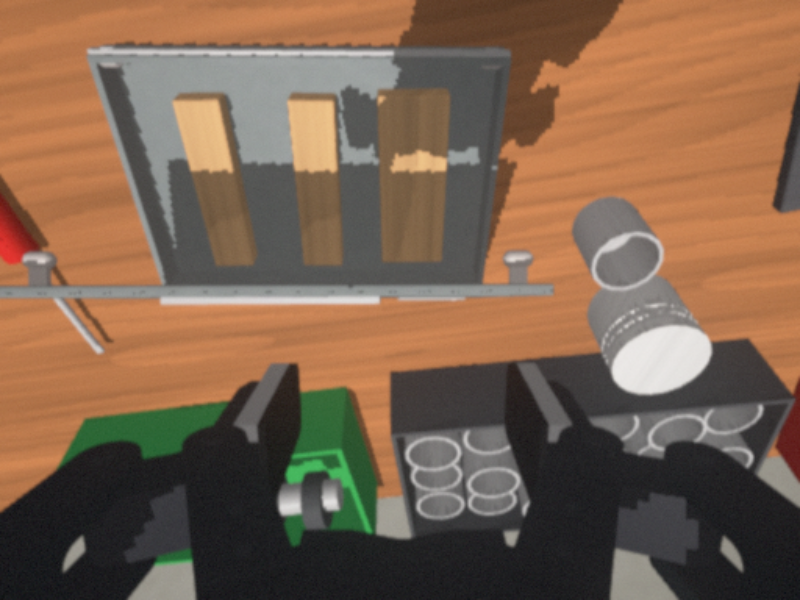

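The wrist view shows the whole case interior, with the robot side up. Front ends of the top faces, in 800 px: board (380–449, 96), middle slat (289–337, 99), right slat (175–222, 98). Back ends are at about v=263. The lid edge is at v=290 with catch tabs at (40,262) and (517,262).

```bash
python3 - <<'E'
from h import *
np.set_printoptions(precision=4,suppress=True)
s=1.5625
P={}
for n,(u,v) in {'board FL':(380,97),'board FR':(449,97),'board BL':(382,261),'board BR':(441,261),'mid FL':(290,101),'mid FR':(337,101),'mid BL':(303,265),'mid BR':(342,264),'r FL':(177,103),'r FR':(223,100),'r BL':(215,265),'r BR':(254,264)}.items():
    P[n]=onz('w1',u/s,v/s,.02);print(n,P[n])
for n,(u,v) in {'caseF1':(90,50),'caseF2':(508,50)}.items(): print(n,onz('w1',u/s,v/s,.026))
for b in('board','mid','r'):
    c=sum(P[b+' '+k] for k in('FL','FR','BL','BR'))/4; d=P[b+' FL']+P[b+' FR']-P[b+' BL']-P[b+' BR']
    print(b,c,'yaw',np.degrees(np.arctan2(-d[1],-d[0])),'len',np.linalg.norm(d)/2)
# heights: wrist + top (front top edge mid; crop px -> full px: u=150+x*.3, v=125+y*.3)
for n,w,t in [('board',(414.5,97),(518,203)),('mid',(313.5,101),(589,209)),('r',(200,101),(667,219))]:
    print(n,tri(('w1',w[0]/s,w[1]/s),('t0',150+t[0]*.3,125+t[1]*.3)))
E
```

```text
board FL [ 0.5176 -0.1487  0.02  ]
board FR [ 0.5241 -0.108   0.02  ]
board BL [ 0.634  -0.1681  0.02  ]
board BR [ 0.6411 -0.1255  0.02  ]
mid FL [ 0.5114 -0.2021  0.02  ]
mid FR [ 0.5158 -0.1745  0.02  ]
mid BL [ 0.6279 -0.2258  0.02  ]
mid BR [ 0.6318 -0.1975  0.02  ]
r FL [ 0.5019 -0.2685  0.02  ]
r FR [ 0.5046 -0.241   0.02  ]
r BL [ 0.6173 -0.2888  0.02  ]
r BR [ 0.6211 -0.2607  0.02  ]
caseF1 [ 0.4655 -0.301   0.026 ]
caseF2 [ 0.5016 -0.0733  0.026 ]
board [ 0.5792 -0.1376  0.02  ] yaw -8.968498787424059 len 0.11819906580695534
mid [ 0.5717 -0.1999  0.02  ] yaw -11.368924287156448 len 0.11854875150702843
r [ 0.5612 -0.2648  0.02  ] yaw -9.773354960488563 len 0.1176811836632736
board (array([ 0.5081, -0.1277,  0.0579]), [np.float64(0.0007580569046660932), np.float64(0.0007580569046660922)])
mid (array([ 0.4996, -0.182 ,  0.0671]), [np.float64(0.0026220815143983087), np.float64(0.0026220815143983994)])
r (array([ 0.5037, -0.2622,  0.0056]), [np.float64(0.003636821453756254), np.float64(0.0036368214537561066)])
```

```bash
python3 -c "
from h import *
go((.488,-.126,.125))"
```

```text
t 5.38 tcp [ 0.5419 -0.1459  0.2423] x [-0.907  0.145 -0.394] z [ 0.392 -0.043 -0.919] shift [98.1  9.5 85.8]
```

```bash
python3 -m jog '[[[33,3,0],0],[[33,3,0],0],[[32,4,10],0],[[0,0,25],0],[[0,0,25],0],[[0,0,26],0],[[0,0,0],0],[[0,0,0],0],[[0,0,0],0]]'
python3 - <<'E'
from h import *
a=snap('wrist','w2');cv2.imwrite('pics/w2b.png',cv2.resize(a,(800,600)))
go((.537,-.1305,.010))
E
```

```text
time: 6.13
tcp_pos: [0.4884, -0.1253, 0.1247]
eef_rot: [[-0.908, 0.149, 0.391], [0.144, 0.989, -0.042], [-0.393, 0.018, -0.919]]
contact_force: [0.9, 0.6, 0.8]
finger_gap: 0.68
grasp_force: 0.0
t 6.18 tcp [ 0.4885 -0.1255  0.1252] x [-0.908  0.145 -0.394] z [ 0.392 -0.043 -0.919] shift [  0.6   0.3 125.1]
```

View pics/w2b.png

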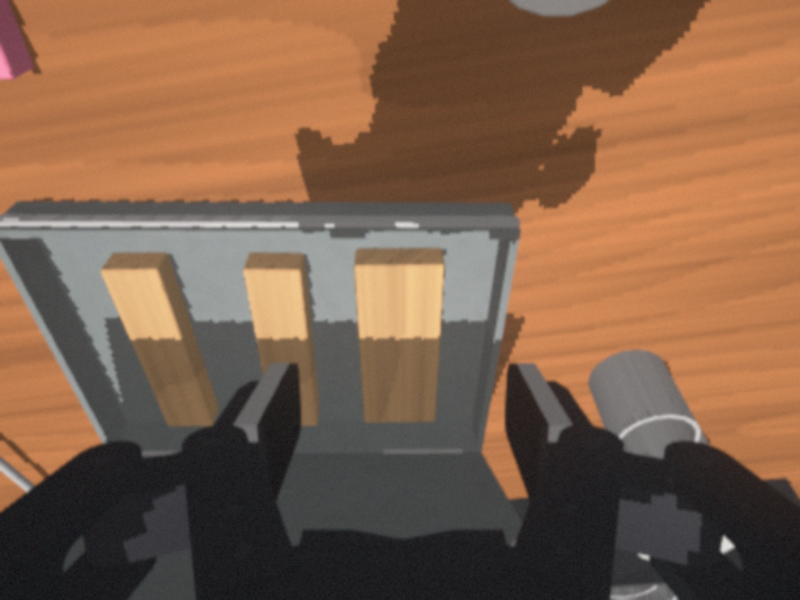

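Closer wrist view: the board's top front edge is at (357–443, 262) and its back edge at (365–436, 422). The middle slat's front edge is at (248–307, 268), and the right slat's at (104–171, 268).

```bash
python3 - <<'E'
from h import *
np.set_printoptions(precision=4,suppress=True)
s=1.5625
for n,a,b in [('bFL',(380,97),(357,262)),('bFR',(449,97),(444,262)),('bBL',(382,261),(365,422)),('bBR',(441,261),(436,422)),('mFL',(290,101),(248,268)),('mFR',(337,101),(308,268)),('rFL',(177,103),(104,268)),('rFR',(223,100),(172,268)),('tabless caseFR',(508,50),(520,218))]:
    X,e=tri(('w1',a[0]/s,a[1]/s),('w2',b[0]/s,b[1]/s));print(n,X,max(e), onz('w2',b[0]/s,b[1]/s,.02))
E
```

```text
bFL [ 0.5195 -0.1494  0.0135] 0.00022454187244606917 [ 0.515  -0.1483  0.02  ]
bFR [ 0.5262 -0.1074  0.0136] 0.0002820114126856097 [ 0.5217 -0.1072  0.02  ]
bBL [ 0.6337 -0.1678  0.0205] 0.00025978163841673495 [ 0.6344 -0.1677  0.02  ]
bBR [ 0.6407 -0.1248  0.0209] 0.0006632390362441798 [ 0.642  -0.1242  0.02  ]
mFL [ 0.5128 -0.2029  0.0156] 0.0002806641650000852 [ 0.51   -0.2007  0.02  ]
mFR [ 0.5175 -0.1744  0.0154] 0.0007735381002429258 [ 0.5147 -0.1723  0.02  ]
rFL [ 0.5028 -0.2716  0.0145] 0.0008547115265623505 [ 0.499  -0.2681  0.02  ]
rFR [ 0.5072 -0.2417  0.0139] 0.0017871028294279146 [ 0.5042 -0.2364  0.02  ]
tabless caseFR [ 0.5033 -0.0714  0.0194] 0.0008100927074279057 [ 0.503  -0.0707  0.02  ]
```

```bash
python3 -m jog '[[[0,0,30],0],[[0,0,30],0],[[0,0,30],0],[[0,0,20],0],[[0,0,15],0],[[0,0,0],0]]' 0.32
python3 -m jog '[[[0,0,0],0],[[0,0,0],0],[[0,0,0],0],[[0,0,0],0],[[0,0,0],0]]' 1
```

```text
time: 6.68
tcp_pos: [0.5368, -0.1306, 0.0079]
eef_rot: [[-0.909, 0.15, 0.39], [0.145, 0.988, -0.042], [-0.392, 0.018, -0.92]]
contact_force: [-0.8, -0.6, -0.4]
finger_gap: 0.679
grasp_force: 0.0
time: 7.1
tcp_pos: [0.5366, -0.1308, 0.0101]
eef_rot: [[-0.908, 0.15, 0.392], [0.145, 0.988, -0.043], [-0.394, 0.018, -0.919]]
contact_force: [-4.1, 0.2, 7.8]
finger_gap: 0.492
grasp_force: 61.6
```

```bash
python3 -m jog '[[[0,0,-16],0],[[0,0,-16],0],[[30,0,-13],0],[[36,0,-16],0],[[36,0,-16],0],[[36,0,-16],0],[[6,0,-30],0],[[-12,0,-28],0],[[0,0,0],0]]' 1
python3 -c "
from h import *
go((.342,.227,.08))"
```

```text
time: 7.85
tcp_pos: [0.3577, -0.1056, 0.1001]
eef_rot: [[-0.906, 0.151, 0.395], [0.145, 0.988, -0.046], [-0.397, 0.016, -0.918]]
contact_force: [1.3, -1.3, 0.4]
finger_gap: 0.492
grasp_force: 61.2
t 7.85 tcp [ 0.3577 -0.1056  0.1001] x [-0.906  0.145 -0.397] z [ 0.395 -0.046 -0.918] shift [ 70.4 326.   -3. ]
```

```bash
python3 -m jog '[[[8,36,0],0],[[8,36,0],0],[[8,36,0],0],[[8,36,0],0],[[8,36,0],0],[[8,36,0],0],[[8,36,0],0],[[8,36,0],0],[[6,36,-3],0],[[0,0,0],0],[[0,0,0],0]]' 1
python3 -c "
from h import *
snap('wrist','w3');snap('top','t3')
go((.342,.227,.0065))
cv2.imwrite('pics/v3.png',np.hstack([cv2.resize(cv2.imread('pics/w3.png'),(400,300)),cv2.resize(cv2.imread('pics/t3.png')[100:300,100:367],(400,300))]))"
```

```text
time: 8.77
tcp_pos: [0.342, 0.2227, 0.0777]
eef_rot: [[-0.909, 0.144, 0.391], [0.14, 0.989, -0.039], [-0.392, 0.02, -0.92]]
contact_force: [-0.5, -0.4, -0.6]
finger_gap: 0.496
grasp_force: 61.3
t 8.87 tcp [0.3413 0.2194 0.0772] x [-0.909  0.145 -0.391] z [ 0.389 -0.042 -0.92 ] shift [28.1  6.4 65. ]
```

View pics/v3.png

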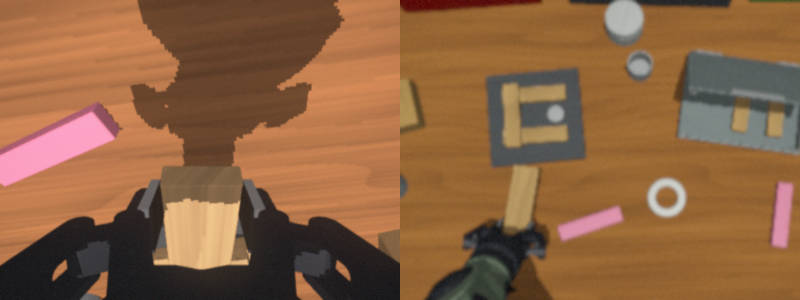

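The board is held flat, clear of the plate and the pink slat. The other slats in the case are in place. Lowering it to the bench.

```bash
python3 -m jog '[[[11,2,20],0],[[11,2,20],0],[[9,2,15],0],[[2,0,4],0],[[1,0,2],0],[[0,0,0],0]]' 1
python3 -m jog '[[[0,0,0],0],[[0,0,0],0],[[0,0,0],0]]' 0.3
python3 -c "
from h import *
go((.335,.22,.08))"
```

```text
time: 9.37
tcp_pos: [0.3356, 0.2266, 0.0081]
eef_rot: [[-0.909, 0.153, 0.389], [0.147, 0.988, -0.044], [-0.391, 0.017, -0.92]]
contact_force: [0.9, -0.2, -0.6]
finger_gap: 0.492
grasp_force: 61.2
time: 9.62
tcp_pos: [0.3364, 0.2282, 0.0091]
eef_rot: [[-0.908, 0.151, 0.391], [0.146, 0.988, -0.041], [-0.393, 0.02, -0.919]]
contact_force: [-0.2, 0.3, -0.1]
finger_gap: 0.7
grasp_force: 0.0
t 9.62 tcp [0.3364 0.2282 0.0091] x [-0.908  0.146 -0.393] z [ 0.391 -0.041 -0.919] shift [-27.8  -7.  -65.4]
```

```bash
python3 -m jog '[[[0,0,-35],0],[[0,0,-35],0],[[-20,-32,3],0],[[-20,-32,3],0],[[-20,-32,3],0],[[-20,-32,3],0],[[-20,-32,3],0],[[-20,-32,3],0],[[-20,-32,3],0],[[-20,-32,3],0],[[-20,-32,3],0],[[-20,-32,3],0],[[-18,-32,3],0],[[-18,-32,3],0],[[0,0,0],0],[[0,0,0],0]]' 0.4
python3 - <<'E'
from h import *
a=snap('wrist','w4');b=cv2.resize(a,(800,600))
h=cv2.cvtColor(a,cv2.COLOR_BGR2HSV);print('predicted front edge px (x1.5625)',[ (proj('w4',(x,y,.02))*1.5625).round() for x,y in((.5114,-.2015),(.5160,-.1735))])
cv2.imwrite('pics/w4b.png',cv2.resize(a,(512,384)))
go((.529,-.1905,.010))
E
```

```text
time: 10.95
tcp_pos: [0.4799, -0.187, 0.1258]
eef_rot: [[-0.908, 0.153, 0.391], [0.148, 0.988, -0.045], [-0.393, 0.017, -0.919]]
contact_force: [-0.2, 1.0, -0.3]
finger_gap: 0.6
grasp_force: 0.0
predicted front edge px (x1.5625) [array([377., 266.]), array([435., 266.])]
t 11.00 tcp [ 0.4786 -0.1849  0.1249] x [-0.909  0.147 -0.391] z [ 0.389 -0.043 -0.92 ] shift [ -1.6   0.  125.6]
```

View pics/w4b.png

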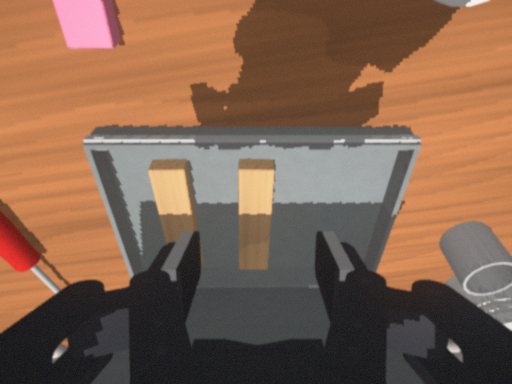

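The middle slat's front edge is at (239–274, 169) in 512 px, centred between the fingers. Descending to grip it.

```bash
python3 -m jog '[[[0,-1,30],0],[[0,0,30],0],[[0,0,30],0],[[0,0,20],0],[[0,0,15],0],[[0,0,0],0]]' 0.4
python3 -m jog '[[[0,0,0],0],[[0,0,0],0],[[0,0,0],0],[[0,0,0],0],[[0,0,0],0],[[0,0,0],0]]' 1
python3 -m jog '[[[0,0,-16],0],[[0,0,-16],0],[[30,0,-13],0],[[36,0,-16],0],[[36,0,-16],0],[[36,0,-16],0],[[6,0,-30],0],[[0,0,0],0],[[0,0,0],0]]' 1
python3 -c "
from h import *
go((.47,.045,.07))"
```

```text
time: 11.5
tcp_pos: [0.5258, -0.188, 0.007]
eef_rot: [[-0.911, 0.148, 0.385], [0.144, 0.989, -0.039], [-0.387, 0.02, -0.922]]
contact_force: [-1.0, -0.1, 0.5]
finger_gap: 0.6
grasp_force: 0.0
time: 12.0
tcp_pos: [0.5277, -0.1911, 0.0106]
eef_rot: [[-0.908, 0.15, 0.39], [0.145, 0.988, -0.043], [-0.392, 0.018, -0.92]]
contact_force: [-2.8, 0.9, 6.2]
finger_gap: 0.311
grasp_force: 59.3
time: 12.75
tcp_pos: [0.3493, -0.1662, 0.0682]
eef_rot: [[-0.907, 0.152, 0.392], [0.146, 0.988, -0.047], [-0.395, 0.015, -0.919]]
contact_force: [0.6, -0.1, 0.6]
finger_gap: 0.308
grasp_force: 58.8
t 12.75 tcp [ 0.3493 -0.1662  0.0682] x [-0.907  0.146 -0.395] z [ 0.392 -0.047 -0.919] shift [-79.4 227.2  35.9]
```

```bash
python3 -m jog '[[[0,38,0],0],[[0,38,0],0],[[0,38,0],0],[[0,38,0],0],[[-22,20,8],0],[[-22,20,8],0],[[-22,20,8],0],[[-20,20,8],0],[[9,0,21],0],[[9,0,21],0],[[7,0,17],0],[[0,0,0],0],[[0,0,0],0]]' 1
python3 -c "
from h import *
go((.475,.05,.0065))"
```

```text
time: 13.83
tcp_pos: [0.4741, 0.0516, 0.0092]
eef_rot: [[-0.91, 0.149, 0.387], [0.145, 0.989, -0.042], [-0.388, 0.018, -0.921]]
contact_force: [0.9, -0.0, -0.1]
finger_gap: 0.305
grasp_force: 58.9
t 13.83 tcp [0.4741 0.0516 0.0092] x [-0.91   0.145 -0.388] z [ 0.387 -0.042 -0.921] shift [-0.  -1.5  2.9]
```

```bash
python3 -m jog '[[[1,0,2.5],0],[[0,0,0],0]]' 1
python3 -m jog '[[[0,0,0],0],[[0,0,0],0],[[0,0,0],0]]' 0.3
python3 -m jog '[[[0,0,-35],0],[[0,0,-35],0],[[9,-7,-36],0],[[9,-7,-36],0],[[9,-7,-36],0],[[9,-7,-36],0],[[9,-7,-36],0],[[9,-7,-36],0],[[0,0,0],0]]' 0.3
python3 -c "
from h import *
print(ctrl.observe()['qpos'].round(3))
go((.2,.04,.25))"
```

```text
time: 14.0
tcp_pos: [0.4752, 0.0511, 0.0086]
eef_rot: [[-0.908, 0.15, 0.39], [0.145, 0.988, -0.042], [-0.392, 0.018, -0.92]]
contact_force: [-0.2, 0.1, -0.4]
finger_gap: 0.306
grasp_force: 58.9
time: 14.25
tcp_pos: [0.4751, 0.0509, 0.0091]
eef_rot: [[-0.908, 0.151, 0.391], [0.146, 0.988, -0.042], [-0.393, 0.018, -0.919]]
contact_force: [-0.6, 0.7, 0.6]
finger_gap: 0.698
grasp_force: 0.0
time: 15.0
tcp_pos: [0.3066, 0.029, 0.2552]
eef_rot: [[-0.905, 0.151, 0.398], [0.146, 0.988, -0.045], [-0.4, 0.018, -0.916]]
contact_force: [1.2, -1.4, 0.7]
finger_gap: 0.7
grasp_force: 0.0
[-0.172 -0.536 -0.968  0.727  0.024 -0.011]
t 15.00 tcp [0.3066 0.029  0.2552] x [-0.905  0.146 -0.4  ] z [ 0.398 -0.045 -0.916] shift [100.1  -5.4 -38.2]
```

```bash
python3 -m jog '[[[27,0,-10],0],[[27,0,-10],0],[[27,0,-10],0],[[27,0,-10],0],[[27,0,-10],0],[[27,0,-10],0],[[0,0,0],0]]'
python3 -c "
from h import *
print(ctrl.observe()['qpos'].round(3))
go((.2,.04,.25))"
```

```text
time: 15.58
tcp_pos: [0.15, 0.0583, 0.2409]
eef_rot: [[-0.91, 0.147, 0.387], [0.142, 0.989, -0.042], [-0.388, 0.017, -0.921]]
contact_force: [0.2, -0.3, -0.0]
finger_gap: 0.703
grasp_force: 0.0
[-0.088 -0.965 -1.055  1.082 -0.008  0.061]
t 15.58 tcp [0.15   0.0583 0.2409] x [-0.91   0.142 -0.388] z [ 0.387 -0.042 -0.921] shift [-51.7 -10.6  11.8]
```

```bash
python3 - <<'E'
import numpy as np
from scipy.optimize import least_squares
D=[(.1379,.532,.2307,.3268,-.1933,1.052),(.7751,-.1219,.3096,.854,.907,1.624),(.8288,-.0526,.292,1.082,1.342,1.815),(.9038,-.0737,.2638,1.125,1.347,1.634),(.9621,-.0921,.2956,1.106,1.347,1.489),(.9843,-.0805,.3363,1.074,1.347,1.435),(.3066,.029,.2552,-.536,-.968,.727),(.15,.0583,.2409,-.965,-1.055,1.082)]
def fk(p,q2,q3,q4):
    h,L1,L2,d,e,r0=p; b=q2-q3; a=b+q4
    return r0+L1*np.sin(q2)+L2*np.cos(b)+d*np.cos(a)+e*np.sin(b), h+L1*np.cos(q2)-L2*np.sin(b)-d*np.sin(a)+e*np.cos(b)
def f(p):
    o=[]
    for x,y,z,*q in D:
        r,zz=fk(p,*q);o+=[r-np.sqrt(max(x*x+y*y-p_off**2,0)),zz-z]
    return o
best=None
for p_off in(.06,.0735,.09):
    s=least_squares(f,[.2,.4,.4,.2,0,0]);print(p_off,s.cost,s.x.round(3),np.abs(s.fun).max())
    if best is None or s.cost<best[0]:best=(s.cost,s.x)
p=best[1]
for q3 in(-1.05,-.6,-.2,.2,.6):
    for t in(.4,0): print(q3,t,np.round(fk(p,-.97,q3,np.pi/2-t+.97+q3),3), 'q4',round(np.pi/2-t+.97+q3,2))
E
```

```text
0.06 7.079637004323649e-07 [0.307 0.512 0.397 0.424 0.069 0.004] 0.0008064755762364761
0.0735 1.4587050945447258e-06 [ 0.304  0.515  0.399  0.426  0.073 -0.002] 0.0009357904510950976
0.09 5.3853842307061425e-06 [ 0.298  0.521  0.401  0.429  0.078 -0.01 ] 0.0020520570331619137
-1.05 0.4 [0.148 0.243] q4 1.09
-1.05 0 [-0.017  0.21 ] q4 1.49
-0.6 0.4 [0.092 0.414] q4 1.54
-0.6 0 [-0.073  0.38 ] q4 1.94
-0.2 0.4 [-0.016  0.532] q4 1.94
-0.2 0 [-0.181  0.498] q4 2.34
0.2 0.4 [-0.162  0.598] q4 2.34
0.2 0 [-0.327  0.565] q4 2.74
0.6 0.4 [-0.322  0.602] q4 2.74
0.6 0 [-0.487  0.569] q4 3.14
```

```bash
python3 -c "
from h import *
go((.33,.014,.13))"; python3 -m jog '[[[-31,-4,10],0],[[-31,-4,10],0],[[-31,-4,14],0],[[-31,-5,40],0],[[-2,0,40],0],[[0,0,0],7],[[0,0,0],7],[[0,0,0],7],[[0,0,0],7],[[0,0,0],7],[[0,0,0],7],[[0,0,0],7],[[0,0,0],7],[[0,0,0],7],[[0,0,0],7],[[0,0,0],7],[[0,0,0],7],[[0,0,0],6]]' 1
python3 -c "
from h import *
print(ctrl.observe()['qpos'].round(3))
go((.33,.014,.085))"
```

```text
t 15.58 tcp [0.15   0.0583 0.2409] x [-0.91   0.142 -0.388] z [ 0.387 -0.042 -0.921] shift [-127.1  -19.2  173.7]
time: 17.08
tcp_pos: [0.3003, 0.0194, 0.189]
eef_rot: [[0.153, 0.91, 0.385], [0.988, -0.148, -0.043], [0.018, 0.387, -0.922]]
contact_force: [-0.4, -0.5, 0.0]
finger_gap: 0.001
grasp_force: 0.0
[-0.232 -0.476 -1.116  0.536  0.047  1.506]
t 17.08 tcp [0.3003 0.0194 0.189 ] x [0.153 0.988 0.018] z [ 0.385 -0.043 -0.922] shift [ -2.7 -12.4 107.6]
```

```bash
python3 -m jog '[[[0,-3,27],0],[[0,-3,27],0],[[-1,-3,27],0],[[0,-3,27],0],[[0,-27,-11],0],[[0,-27,-11],0],[[0,-27,-11],0],[[0,-27,-11],0],[[0,0,0],0]]'
python3 -c "
from h import *
print(ctrl.observe()['qpos'].round(3))
go((.2,.03,.085))"
```

```text
time: 17.83
tcp_pos: [0.2363, 0.0392, 0.125]
eef_rot: [[0.149, 0.925, 0.35], [0.989, -0.143, -0.044], [0.01, 0.352, -0.936]]
contact_force: [0.8, 0.5, 0.1]
finger_gap: -0.002
grasp_force: 0.0
[-0.169 -0.519 -1.296  0.433  0.016  1.557]
t 17.83 tcp [0.2363 0.0392 0.125 ] x [0.149 0.989 0.01 ] z [ 0.35  -0.044 -0.936] shift [-15.  -46.3  25.2]
```

```bash
python3 -m jog '[[[0,-27,14],0],[[0,-27,14],0],[[0,-27,14],0],[[0,-27,14],0],[[0,0,0],0]]'
python3 -c "
from h import *
print(ctrl.observe()['qpos'].round(3))
go((.2,.03,.085))"
```

```text
time: 18.25
tcp_pos: [0.1807, 0.0757, 0.1171]
eef_rot: [[0.149, 0.945, 0.291], [0.989, -0.139, -0.055], [-0.012, 0.296, -0.955]]
contact_force: [0.2, -0.5, 0.4]
finger_gap: 0.002
grasp_force: 0.0
[ 0.188 -0.531 -1.296  0.524 -0.109  1.891]
t 18.25 tcp [0.1807 0.0757 0.1171] x [ 0.149  0.989 -0.012] z [ 0.291 -0.055 -0.955] shift [-41.9  15.1  38.8]
```

```bash
python3 -m jog '[[[-10,-4,25],0],[[-10,-4,25],0],[[-8,-4,25],0],[[-5,-4,25],0],[[0,0,0],0]]'
python3 -c "
from h import *
print(ctrl.observe()['qpos'].round(3))
go((.2,.03,.085))"
```

```text
time: 18.67
tcp_pos: [0.2224, 0.0627, 0.0855]
eef_rot: [[0.169, 0.957, 0.237], [0.985, -0.154, -0.079], [-0.039, 0.247, -0.968]]
contact_force: [0.4, -0.8, 0.2]
finger_gap: 0.002
grasp_force: 0.0
[ 0.086 -0.268 -1.294  0.313 -0.1    1.81 ]
t 18.67 tcp [0.2224 0.0627 0.0855] x [ 0.169  0.985 -0.039] z [ 0.237 -0.079 -0.968] shift [-36.  -16.5  -2.2]
```

```bash
python3 -m jog '[[[-9,-22,15],0],[[-9,-22,15],0],[[-9,-22,15],0],[[-9,-22,15],0],[[-9,-22,15],0],[[0,0,0],0]]'
python3 -c "
from h import *
print(ctrl.observe()['qpos'].round(3))
go((.2,.03,.085))"
```

```text
time: 19.17
tcp_pos: [0.1695, 0.0749, 0.078]
eef_rot: [[0.175, 0.971, 0.161], [0.981, -0.157, -0.114], [-0.085, 0.178, -0.98]]
contact_force: [0.8, 0.8, -0.6]
finger_gap: 0.002
grasp_force: 0.0
[ 0.268 -0.262 -1.297  0.409 -0.153  1.997]
t 19.17 tcp [0.1695 0.0749 0.078 ] x [ 0.175  0.981 -0.085] z [ 0.161 -0.114 -0.98 ] shift [-39.3  37.9   3.1]
```

```bash
python3 -m jog '[[[-28,21,2],0],[[-28,21,2],0],[[-28,21,2],0],[[-28,21,2],0],[[-28,21,2],0],[[-5,0,15],0],[[-5,-5,25],0],[[0,0,0],0]]'
python3 -c "
from h import *
print(ctrl.observe()['qpos'].round(3))
go((.2,-.06,.06))"
```

```text
time: 19.83
tcp_pos: [0.2393, -0.0631, 0.0578]
eef_rot: [[0.182, 0.971, 0.155], [0.98, -0.166, -0.113], [-0.084, 0.173, -0.981]]
contact_force: [-0.2, -0.4, -0.5]
finger_gap: -0.004
grasp_force: 0.0
[-0.538 -0.114 -1.296  0.197 -0.017  1.207]
t 19.83 tcp [ 0.2393 -0.0631  0.0578] x [ 0.182  0.98  -0.084] z [ 0.155 -0.113 -0.981] shift [ -4.3 -38.3  -8.6]
```

Aligned, with q5 near 0 and on the fold limit. Pushing in and slightly down.

```bash
python3 -m jog '[[[9,-22,8],0],[[9,-22,8],0],[[9,-22,8],0],[[9,-22,8],0],[[0,0,0],0]]'
python3 -c "
from h import *
print(ctrl.observe()['qpos'].round(3))
go((.2,-.06,.06))"
```

```text
time: 20.25
tcp_pos: [0.2087, -0.0114, 0.0604]
eef_rot: [[0.173, 0.98, 0.098], [0.981, -0.163, -0.101], [-0.083, 0.114, -0.99]]
contact_force: [-0.2, 0.3, 0.1]
finger_gap: -0.0
grasp_force: 0.0
[-0.314 -0.157 -1.297  0.306 -0.066  1.422]
t 20.25 tcp [ 0.2087 -0.0114  0.0604] x [ 0.173  0.981 -0.083] z [ 0.098 -0.101 -0.99 ] shift [-49.2  -0.7   4.4]
```

```bash
python3 -m jog '[[[-35,10,4],0],[[-35,10,4],0],[[-35,10,4],0],[[0,0,12],0],[[14,-21,7],0],[[14,-21,7],0],[[14,-21,7],0],[[14,-21,7],0],[[0,0,0],0]]'
python3 -c "
from h import *
print(ctrl.observe()['qpos'].round(3))
go((.2,-.06,.06))"
```

```text
time: 21.0
tcp_pos: [0.1957, -0.0549, 0.0507]
eef_rot: [[0.173, 0.984, 0.049], [0.982, -0.169, -0.081], [-0.071, 0.062, -0.996]]
contact_force: [0.0, -1.2, -0.1]
finger_gap: 0.003
grasp_force: 0.0
[-0.58  -0.108 -1.296  0.297 -0.04   1.161]
t 21.00 tcp [ 0.1957 -0.0549  0.0507] x [ 0.173  0.982 -0.071] z [ 0.049 -0.081 -0.996] shift [-4.9  5.7 -8.6]
```

```bash
python3 -m jog '[[[-34,4,2],0],[[-34,0,2],0],[[-20,0,0],0],[[0,0,10],0],[[19,-17,7],0],[[19,-17,7],0],[[19,-17,7],0],[[19,-17,7],0],[[0,0,0],0]]'
python3 -c "
from h import *
print(ctrl.observe()['qpos'].round(3))
go((.2,-.06,.06))"
```

```text
time: 21.75
tcp_pos: [0.1737, -0.073, 0.0474]
eef_rot: [[0.172, 0.985, 0.007], [0.984, -0.171, -0.054], [-0.052, 0.016, -0.999]]
contact_force: [0.2, -1.5, 0.1]
finger_gap: -0.004
grasp_force: 0.0
[-0.738 -0.095 -1.296  0.328 -0.035  1.004]
t 21.75 tcp [ 0.1737 -0.073   0.0474] x [ 0.172  0.984 -0.052] z [ 0.007 -0.054 -0.999] shift [ 16.6  23.9 -13.1]
```

```bash
python3 -m jog '[[[0,0,-40],0],[[0,0,-40],0],[[15,28,-12],0],[[15,28,-12],0],[[15,28,-12],0],[[15,28,-12],0],[[15,28,-12],0],[[15,28,-12],0],[[15,28,-10],0],[[15,28,-10],0],[[15,28,-10],0],[[15,28,-10],0],[[15,28,-10],0]]' 0.3
python3 -m jog '[[[0,0,0],-7],[[0,0,0],-7],[[0,0,0],-7],[[0,0,0],-7],[[0,0,0],-7],[[0,0,0],-7],[[0,0,0],-7],[[0,0,0],-7],[[0,0,0],-7],[[0,0,0],-7],[[0,0,0],-7],[[0,0,0],-7],[[0,0,0],-7],[[0,0,0],0],[[0,0,0],0]]'
python3 -c "
from h import *
a=snap('wrist','w5');snap('top','t5');snap('scene','s5')
cv2.imwrite('pics/w5b.png',cv2.resize(a,(800,600)))
go((.518,.044,.03))"
```

```text
time: 22.83
tcp_pos: [0.5071, 0.0435, 0.24]
eef_rot: [[0.175, 0.985, 0.008], [0.983, -0.174, -0.055], [-0.053, 0.017, -0.998]]
contact_force: [0.4, 0.1, 0.2]
finger_gap: 0.701
grasp_force: 0.0
time: 24.08
tcp_pos: [0.5056, 0.0431, 0.2396]
eef_rot: [[-0.987, 0.162, 0.007], [0.162, 0.985, -0.055], [-0.016, -0.053, -0.998]]
contact_force: [0.2, -0.6, -0.5]
finger_gap: 0.704
grasp_force: 0.0
t 24.23 tcp [0.5054 0.0436 0.2396] x [-0.987  0.16  -0.016] z [ 0.007 -0.055 -0.998] shift [ -9.   13.5 209.3]
```

View pics/w5b.png

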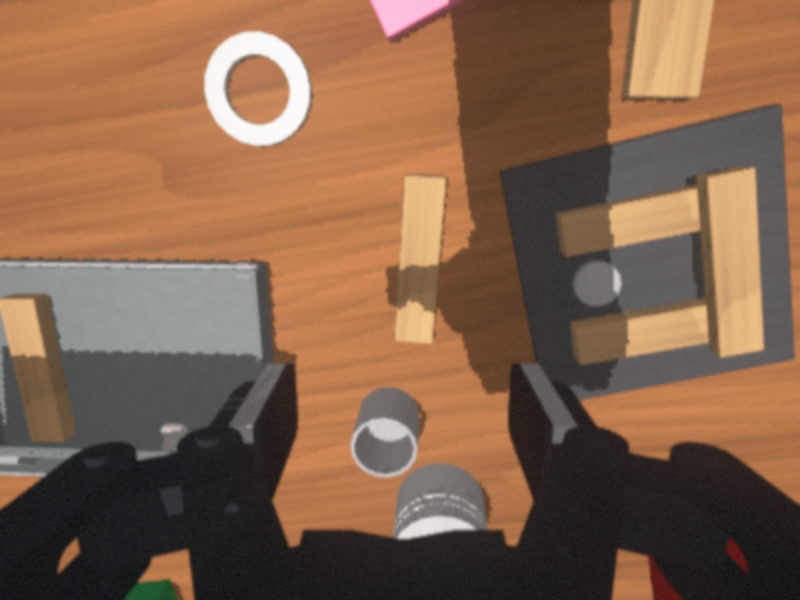

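The wrist view (800 px) shows the slat's corners at (405,177), (446,178), (434,343) and (396,341). The bottom slats' bare ends are near (557,213)/(566,255) and (571,322)/(577,363). The cross slat spans (708,178) to (764,352), and the board lies at top right.

```bash
python3 - <<'E'
from h import *
np.set_printoptions(precision=4,suppress=True)
s=1.5625
a=cv2.imread('pics/w5.png');h=cv2.cvtColor(a,cv2.COLOR_BGR2HSV)
def P(pts,z,n):
    X=np.array([onz('w5',u/s,v/s,z) for u,v in pts]);print(n,X[:,:2].tolist().__repr__()[:0]);print(X[:,:2]);return X
S=P([(405,177),(446,178),(434,343),(396,341)],.016,'slat');c=S.mean(0);d=S[2]+S[3]-S[0]-S[1]
print('slat c',c,'yaw',np.degrees(np.arctan2(d[1],d[0])),'len',np.linalg.norm(d)/2,'w',np.linalg.norm(S[0]-S[1]))
B=P([(557,213),(566,255),(571,322),(577,363)],.028,'base ends')
X=P([(708,178),(756,168),(765,352),(720,357)],.044,'cross');c=X.mean(0);d=X[2]+X[3]-X[0]-X[1]
print('cross c',c,'yaw',np.degrees(np.arctan2(d[1],d[0])),'len',np.linalg.norm(d)/2,'w',np.linalg.norm(X[0]-X[1]))
L=P([(501,172),(779,105),(794,357)],.012,'plate');print('plate c',(L[0]+L[2])/2,'edge',np.linalg.norm(L[0]-L[1]),np.linalg.norm(L[2]-L[1]),'yaw',np.degrees(np.arctan2(*(L[2]-L[1])[1::-1])))
print('magnet',onz('w5',596/s,284/s,.02))
# masks for top-view corners for heights
t=cv2.imread('pics/t5.png');cv2.imwrite('pics/t5c.png',cv2.resize(t[120:240,140:300],(800,600),interpolation=cv2.INTER_CUBIC))
E
```

```text
slat 
[[0.461  0.0411]
 [0.466  0.0681]
 [0.5818 0.0431]
 [0.5763 0.0157]]
slat c [0.5213 0.042  0.016 ] yaw -12.302628352170213 len 0.11824542051275125 w 0.02745876977195447
base ends 
[[0.4986 0.136 ]
 [0.5274 0.1396]
 [0.575  0.1393]
 [0.6061 0.1411]]
cross 
[[0.4887 0.223 ]
 [0.4872 0.2506]
 [0.6075 0.2582]
 [0.6071 0.2299]]
cross c [0.5476 0.2404 0.044 ] yaw 3.4643360393194107 len 0.1195928866392226 w 0.02757496146575587
plate 
[[0.4682 0.105 ]
 [0.4546 0.2817]
 [0.6302 0.2967]]
plate c [0.5492 0.2009 0.012 ] edge 0.1771685941205941 0.17630171613222456 yaw 4.897158600074597
magnet [0.5528 0.1599 0.02  ]
```

View pics/t5c.png

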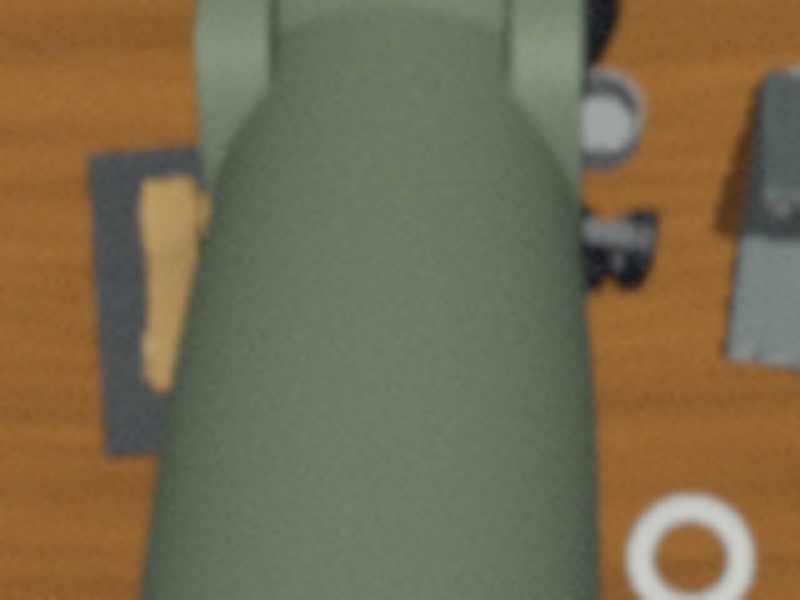

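Top view is blocked by the arm (the cross slat is visible on the left), so I keep to the wrist view. Heights come from the earlier, unblocked top view.

```bash
python3 - <<'E'
from h import *
np.set_printoptions(precision=4,suppress=True)
s=1.5625
for n,w,t in [('cross c .044',(737,264),(82,173)),('near end .028',(561,234),(207,214)),('far end .028',(574,342),(203,120)),('plate near-right .012',(501,172),(244,268))]:
    print(n,tri(('w5',w[0]/s,w[1]/s),('t0',150+t[0]*.3,125+t[1]*.3)))
go((.5213,.042,.045));go((.5213,.042,.005))
E
```

```text
cross c .044 (array([0.5419, 0.236 , 0.0521]), [np.float64(0.0004964173545462834), np.float64(0.0004964173545462198)])
near end .028 (array([0.5049, 0.1312, 0.0586]), [np.float64(0.0015265941779085104), np.float64(0.0015265941779082992)])
far end .028 (array([0.5897, 0.1385, 0.0307]), [np.float64(0.0014204500989248752), np.float64(0.0014204500989249385)])
plate near-right .012 (array([ 0.4705,  0.1084, -0.0263]), [np.float64(0.001297164952242112), np.float64(0.0012971649522421106)])
t 24.23 tcp [0.5054 0.0436 0.2396] x [-0.987  0.16  -0.016] z [ 0.007 -0.055 -0.998] shift [-12.8  11.3 194.5]
t 24.23 tcp [0.5054 0.0436 0.2396] x [-0.987  0.16  -0.016] z [ 0.007 -0.055 -0.998] shift [-12.2  13.4 234.4]
```

```bash
python3 -m jog '[[[-3,3,39],0],[[-3,3,39],0],[[-3,3,39],0],[[-3,3,39],0],[[0,1,38],3],[[0,0,24],0],[[0,0,16],0],[[0,0,0],0]]' 0.35
python3 -c "
from h import *
go((.5213,.042,.005))"
python3 -m jog '[[[0,0,0],0],[[0,0,0],0],[[0,0,0],0],[[0,0,0],0],[[0,0,0],0]]' 1
```

```text
time: 24.9
tcp_pos: [0.5179, 0.042, 0.0019]
eef_rot: [[-0.977, 0.211, 0.0], [0.211, 0.976, -0.055], [-0.012, -0.053, -0.999]]
contact_force: [-0.1, 0.2, 0.0]
finger_gap: 0.649
grasp_force: 0.0
t 24.90 tcp [0.5179 0.042  0.0019] x [-0.977  0.211 -0.012] z [ 0.    -0.055 -0.999] shift [-3.4  0.6 -3.1]
time: 25.32
tcp_pos: [0.5223, 0.0422, 0.007]
eef_rot: [[-0.977, 0.211, 0.01], [0.21, 0.976, -0.055], [-0.021, -0.052, -0.998]]
contact_force: [-0.6, 0.4, 6.5]
finger_gap: 0.303
grasp_force: 59.7
```

```bash
python3 -m jog '[[[0,0,-20],0],[[0,0,-35],0],[[0,0,-35],0],[[0,0,0],-7],[[0,0,0],-7],[[0,0,0],-2],[[0,0,0],0]]' 1
python3 -c "
from h import *
go((.552,.162,.09))"
```

```text
time: 25.9
tcp_pos: [0.5206, 0.0471, 0.0962]
eef_rot: [[-0.998, -0.067, 0.008], [-0.068, 0.996, -0.055], [-0.005, -0.055, -0.998]]
contact_force: [-0.2, 0.3, 0.2]
finger_gap: 0.305
grasp_force: 59.3
t 25.90 tcp [0.5206 0.0471 0.0962] x [-0.998 -0.068 -0.005] z [ 0.008 -0.055 -0.998] shift [-3.900e+01  1.126e+02  1.000e-01]
```

```bash
python3 -m jog '[[[-10,28,0],0],[[-10,28,0],0],[[-10,28,0],0],[[-9,29,0],0],[[0,0,0],0],[[0,0,0],0],[[0,0,0],0]]' 1
python3 - <<'E'
from h import *
np.set_printoptions(precision=4,suppress=True)
a=snap('wrist','w6');h=cv2.cvtColor(a,cv2.COLOR_BGR2HSV)
go((.552,.162,.06))
m=cv2.inRange(h,(8,40,60),(28,170,255))
n,l,st,ce=cv2.connectedComponentsWithStats(cv2.morphologyEx(m,cv2.MORPH_OPEN,np.ones((3,3))))
for i in range(1,n):
    if st[i,4]>300: print(st[i],ce[i].round(),[onz('w6',*q,.044)[:2].round(4).tolist() for q in cv2.boxPoints(cv2.minAreaRect(np.argwhere(l==i)[:,::-1].astype(np.float32)))])
for X in [(.4887,.223,.044),(.4872,.2506,.044),(.4986,.136,.028),(.5274,.1396,.028)]: print(X,proj('w6',X).round(1))
E
```

```text
time: 26.48
tcp_pos: [0.5511, 0.162, 0.089]
eef_rot: [[-0.998, -0.067, 0.006], [-0.067, 0.996, -0.055], [-0.002, -0.056, -0.998]]
contact_force: [-1.2, -0.2, -0.3]
finger_gap: 0.306
grasp_force: 59.3
t 26.53 tcp [0.5511 0.1615 0.0891] x [-0.998 -0.066 -0.002] z [ 0.006 -0.055 -0.998] shift [-0.9  2.1 29. ]
[    0     0   512   346 84490] [215. 126.] [[0.4475, 0.0203], [0.4336, 0.2736], [0.6246, 0.3238], [0.6632, -0.01]]
[  212   107   225   239 31861] [314. 206.] [[0.6449, 0.1361], [0.489, 0.1367], [0.4858, 0.2493], [0.6359, 0.2739]]
[400 326  25  30 380] [412. 340.] [[0.6255, 0.2524], [0.6171, 0.2561], [0.6305, 0.2756], [0.6392, 0.2721]]
(0.4887, 0.223, 0.044) [384.4 110.4]
(0.4872, 0.2506, 0.044) [438.3 111.3]
(0.4986, 0.136, 0.028) [224.  115.6]
(0.5274, 0.1396, 0.028) [227.9 164.1]
```

```bash
python3 -m jog '[[[-1,1,18],0],[[0,1,17],0],[[0,1,13],0],[[0,0,0],0],[[0,0,0],0]]' 1
python3 -c "
from h import *
print(tri(('w5',756/1.5625,168/1.5625),('w6',437,109)))
go((.5525,.162,.035))"
```

```text
time: 26.95
tcp_pos: [0.5519, 0.1615, 0.0407]
eef_rot: [[-0.998, -0.065, 0.005], [-0.065, 0.996, -0.055], [-0.001, -0.056, -0.998]]
contact_force: [-0.7, 1.1, -0.4]
finger_gap: 0.301
grasp_force: 59.3
(array([0.48599266, 0.2460387 , 0.05215235]), [np.float64(2.9789432818817416e-05), np.float64(2.97894328187379e-05)])
t 26.95 tcp [0.5519 0.1615 0.0407] x [-0.998 -0.065 -0.001] z [ 0.005 -0.055 -0.998] shift [-0.7  0.8  5.7]
```

```bash
python3 -m jog '[[[0,0.5,3.5],0],[[0,0,0],0]]' 1; python3 -m jog '[[[0,0,1.5],0],[[0,0,0],0],[[0,0,0],0]]' 1
```

```text
time: 27.12
tcp_pos: [0.5532, 0.1627, 0.0381]
eef_rot: [[-0.998, -0.066, 0.008], [-0.066, 0.996, -0.055], [-0.004, -0.055, -0.998]]
contact_force: [0.3, 0.8, -0.2]
finger_gap: 0.305
grasp_force: 59.3
time: 27.37
tcp_pos: [0.5529, 0.163, 0.0364]
eef_rot: [[-0.998, -0.067, 0.007], [-0.067, 0.996, -0.055], [-0.004, -0.055, -0.998]]
contact_force: [-0.3, -0.6, -0.4]
finger_gap: 0.307
grasp_force: 59.3
```

```bash
python3 -m jog '[[[0,-1,1.2],0],[[0,0,0],0],[[0,0,0],0]]' 1; python3 -m jog '[[[0,0,0.8],0],[[0,0,0],0],[[0,0,0],0]]' 1
```

```text
time: 27.62
tcp_pos: [0.5531, 0.1621, 0.0353]
eef_rot: [[-0.998, -0.067, 0.008], [-0.067, 0.996, -0.054], [-0.004, -0.055, -0.998]]
contact_force: [-0.7, 1.2, 3.3]
finger_gap: 0.307
grasp_force: 59.8
time: 27.87
tcp_pos: [0.5531, 0.1621, 0.035]
eef_rot: [[-0.998, -0.067, 0.008], [-0.068, 0.996, -0.054], [-0.004, -0.055, -0.998]]
contact_force: [-2.9, 1.3, 8.2]
finger_gap: 0.302
grasp_force: 60.4
```

```bash
python3 -m jog '[[[0,0,-0.8],0],[[0,0,0],0],[[0,0,0],0]]' 0.5; python3 -m jog '[[[0,0,-10],0],[[0,0,-30],0],[[0,0,-40],0],[[0,0,-40],0],[[0,0,-30],0],[[0,0,0],0]]' 0.3
python3 - <<'E'
from h import *
np.set_printoptions(precision=4,suppress=True)
s=1.5625
a,b=onz('w5',625/s,97/s,.016),onz('w5',698/s,98/s,.016);print(a,b,(a+b)/2-.06*np.array([np.cos(.157),-np.sin(.157),0]))
go((.41,.2,.25))
a=cv2.imread('pics/w5.png');h=cv2.cvtColor(a,cv2.COLOR_BGR2HSV)
print('board hsv',h[30,430],h[50,420],'bench',h[60,60],h[120,260],h[60,370],'slat shade',h[190,265])
E
```

```text
time: 28.12
tcp_pos: [0.5526, 0.1617, 0.0347]
eef_rot: [[-0.998, -0.067, 0.006], [-0.067, 0.996, -0.055], [-0.003, -0.056, -0.998]]
contact_force: [-0.3, 0.4, 0.3]
finger_gap: 0.496
grasp_force: 0.0
time: 28.62
tcp_pos: [0.5557, 0.1712, 0.1923]
eef_rot: [[-0.998, -0.067, 0.018], [-0.068, 0.996, -0.053], [-0.015, -0.054, -0.998]]
contact_force: [1.5, 0.0, 0.7]
finger_gap: 0.703
grasp_force: 0.0
[0.4341 0.1864 0.016 ] [0.4421 0.2307 0.016 ] [0.3788 0.2179 0.016 ]
t 28.62 tcp [0.5557 0.1712 0.1923] x [-0.998 -0.068 -0.015] z [ 0.018 -0.053 -0.998] shift [142.6  35.4 -61.7]
board hsv [ 17 110 232] [ 17 109 233] bench [ 12 152 183] [ 17 112 234] [ 11 138 100] slat shade [ 15 114 136]
```

```bash
python3 -m jog '[[[36,9,-13],0],[[36,9,-13],0],[[36,9,-13],0],[[36,9,-13],0],[[0,0,0],7],[[0,0,0],6],[[0,0,0],0],[[0,0,0],0]]' 0.25
python3 - <<'E'
from h import *
np.set_printoptions(precision=4,suppress=True)
a=snap('wrist','w7');h=cv2.cvtColor(a,cv2.COLOR_BGR2HSV)
m=cv2.inRange(h,(14,80,90),(25,130,255));m=cv2.morphologyEx(m,cv2.MORPH_OPEN,np.ones((5,5)))
n,l,st,ce=cv2.connectedComponentsWithStats(m)
for i in range(1,n):
    if st[i,4]>600:
        print(st[i],ce[i].round())
        for z in(.016,.044):
            X=np.array([onz('w7',*q,z) for q in cv2.boxPoints(cv2.minAreaRect(np.argwhere(l==i)[:,::-1].astype(np.float32)))])
            e=X[1:3]-X[0:2];e=e[np.argmax(np.linalg.norm(e,axis=1))]
            print(z,'c',X.mean(0)[:2],'sides',np.linalg.norm(X[1]-X[0]),np.linalg.norm(X[2]-X[1]),'az',np.degrees(np.arctan2(e[1],e[0])))
print('exp',proj('w7',(.379,.218,.016)));go((.379,.218,.006))
E
```

```text
time: 29.28
tcp_pos: [0.4052, 0.1991, 0.2343]
eef_rot: [[-0.988, 0.156, 0.007], [0.156, 0.986, -0.055], [-0.016, -0.053, -0.998]]
contact_force: [1.7, 0.2, 0.6]
finger_gap: 0.748
grasp_force: 0.0
[ 262   67   46  117 4785] [284. 124.]
0.016 c [0.3786 0.2206] sides 0.11911391001276615 0.042661821642951306 az 169.55000760738588
0.044 c [0.3755 0.2204] sides 0.10983965882774452 0.03934015711288156 az 169.55000760738588
[ 227  226  117  113 7788] [286. 281.]
0.016 c [0.5638 0.1971] sides 0.12219821763096708 0.13528244123172103 az 2.437826204509487
0.044 c [0.5462 0.1987] sides 0.11268382116333314 0.12474930248435359 az 2.4378262045095034
[492 247  20  71 907] [504. 276.]
0.016 c [0.591  0.4429] sides 0.020312831468560808 0.09204800427911437 az 2.4087385041754588
0.044 c [0.5713 0.4254] sides 0.018731267222216658 0.08488111409246062 az 2.408738504175499
exp [281.6763 128.3827]
t 29.33 tcp [0.4053 0.199  0.2341] x [-0.988  0.156 -0.015] z [ 0.007 -0.055 -0.998] shift [ 32.4  26.8 226.5]
```

```bash
python3 -m jog '[[[6,5,38],0],[[6,5,38],0],[[6,5,38],0],[[6,5,38],0],[[5,5,36],1.5],[[4,4,24],0],[[0,0,10],0],[[0,0,0],0]]' 0.25
python3 -c "
from h import *
go((.3786,.2206,.006))"
```

```text
time: 30.0
tcp_pos: [0.3767, 0.2197, 0.0076]
eef_rot: [[-0.983, 0.183, 0.001], [0.183, 0.981, -0.057], [-0.012, -0.056, -0.998]]
contact_force: [-1.2, -0.3, -0.0]
finger_gap: 0.752
grasp_force: 0.0
t 30.00 tcp [0.3767 0.2197 0.0076] x [-0.983  0.183 -0.012] z [ 0.001 -0.057 -0.998] shift [-1.7  1.3  1.5]
```

```bash
python3 -m jog '[[[0,0,1],0],[[0,0,0],0],[[0,0,0],0],[[0,0,0],0],[[0,0,0],0]]' 1
python3 -m jog '[[[0,0,-20],0],[[0,0,0],7],[[0,0,0],7],[[0,0,0],7],[[0,0,0],7],[[0,0,0],7],[[0,0,0],7],[[0,0,0],7],[[0,0,0],7],[[0,0,0],7],[[0,0,0],7],[[0,0,0],5.6],[[0,0,0],0],[[0,0,0],0]]' 1
python3 -c "
from h import *
print(ctrl.observe()['qpos'].round(3))
go((.378,.22,.0095))"
```

```text
time: 30.42
tcp_pos: [0.38, 0.2211, 0.0103]
eef_rot: [[-0.983, 0.185, 0.009], [0.184, 0.981, -0.054], [-0.019, -0.051, -0.999]]
contact_force: [0.7, 0.2, 1.9]
finger_gap: 0.482
grasp_force: 60.9
time: 31.58
tcp_pos: [0.3792, 0.222, 0.0298]
eef_rot: [[-0.068, 0.998, 0.008], [0.996, 0.068, -0.055], [-0.055, 0.004, -0.998]]
contact_force: [-1.2, 0.7, -0.3]
finger_gap: 0.484
grasp_force: 61.0
[ 0.399  0.402 -0.705  0.478 -0.053  1.902]
t 31.58 tcp [0.3792 0.222  0.0298] x [-0.068  0.996 -0.055] z [ 0.008 -0.055 -0.998] shift [-0.8 -1.4 20.3]
```

```bash
python3 -m jog '[[[0,0,15],0],[[0,0,2],0],[[0,0,0],0]]' 1
python3 -m jog '[[[0,0,0],0],[[0,0,0],0],[[0,0,3],0],[[0,0,0],0]]' 0.38
python3 -m jog '[[[0,0,0],0],[[0,0,0],0],[[0,0,0],0],[[0,0,0],0]]' 1
python3 -m jog '[[[0,0,-25],0],[[0,0,-35],0],[[0,0,-20],0],[[0,0,0],0],[[0,0,0],0]]' 1
python3 -c "
from h import *
go((.550,.2015,.075))"
```

```text
time: 31.83
tcp_pos: [0.379, 0.221, 0.0123]
eef_rot: [[-0.066, 0.998, 0.007], [0.996, 0.067, -0.055], [-0.055, 0.003, -0.998]]
contact_force: [0.8, 0.7, 2.3]
finger_gap: 0.486
grasp_force: 61.3
time: 32.17
tcp_pos: [0.3788, 0.2207, 0.0093]
eef_rot: [[-0.066, 0.998, 0.007], [0.996, 0.066, -0.055], [-0.055, 0.003, -0.998]]
contact_force: [-0.4, -0.1, -0.3]
finger_gap: 0.621
grasp_force: 0.0
time: 32.5
tcp_pos: [0.3788, 0.2208, 0.0099]
eef_rot: [[-0.066, 0.998, 0.007], [0.996, 0.066, -0.055], [-0.055, 0.003, -0.998]]
contact_force: [-1.7, -1.7, 6.9]
finger_gap: 0.485
grasp_force: 59.7
time: 32.92
tcp_pos: [0.3794, 0.2257, 0.0902]
eef_rot: [[-0.065, 0.998, 0.009], [0.996, 0.066, -0.054], [-0.054, 0.006, -0.999]]
contact_force: [0.2, 0.6, -2.1]
finger_gap: 0.487
grasp_force: 61.5
t 32.92 tcp [0.3794 0.2257 0.0902] x [-0.065  0.996 -0.054] z [ 0.009 -0.054 -0.999] shift [-34.4 168.6  18.1]
```

```bash
python3 -m jog '[[[-6,34,0],0],[[-6,34,0],0],[[-6,34,0],0],[[-6,34,0],0],[[-6,33,5],0],[[-2,0,8],0],[[0,0,0],0],[[0,0,0],0]]' 1
python3 -c "
from h import *
go((.550,.2,.054))"
```

```text
time: 33.58
tcp_pos: [0.5467, 0.2029, 0.0762]
eef_rot: [[-0.065, 0.998, 0.001], [0.996, 0.065, -0.056], [-0.056, -0.002, -0.998]]
contact_force: [0.2, 0.2, -0.7]
finger_gap: 0.486
grasp_force: 61.5
t 33.58 tcp [0.5467 0.2029 0.0762] x [-0.065  0.996 -0.056] z [ 0.001 -0.056 -0.998] shift [-1.8  3.1 22.3]
```

```bash
python3 -m jog '[[[-1,1,10],0],[[-1,0,8],0],[[0,0,0],0],[[0,0,0],0]]' 1
python3 -c "
from h import *
go((.550,.2,.054))"
python3 -m jog '[[[0,0,1.5],0],[[0,0,0],0],[[0,0,1],0],[[0,0,0],0],[[0,0,0],0]]' 1
```

```text
time: 33.92
tcp_pos: [0.5492, 0.2007, 0.0601]
eef_rot: [[-0.066, 0.998, 0.005], [0.996, 0.066, -0.055], [-0.055, 0.001, -0.998]]
contact_force: [0.2, 0.2, -0.5]
finger_gap: 0.482
grasp_force: 61.5
t 33.92 tcp [0.5492 0.2007 0.0601] x [-0.066  0.996 -0.055] z [ 0.005 -0.055 -0.998] shift [-0.4  0.8  6.1]
time: 34.33
tcp_pos: [0.5506, 0.2007, 0.0585]
eef_rot: [[-0.065, 0.998, 0.007], [0.996, 0.066, -0.055], [-0.055, 0.004, -0.998]]
contact_force: [0.8, 0.1, -0.7]
finger_gap: 0.485
grasp_force: 61.5
```

```bash
python3 -m jog '[[[0,0,2],0],[[0,0,0],0],[[0,0,1],0],[[0,0,0],0],[[0,0,0],0]]' 1;  python3 -m jog '[[[0,0,1],0],[[0,0,0],0],[[0,0,0],0]]' 1
```

```text
time: 34.75
tcp_pos: [0.5505, 0.2004, 0.0552]
eef_rot: [[-0.065, 0.998, 0.007], [0.996, 0.065, -0.055], [-0.055, 0.003, -0.998]]
contact_force: [0.0, -1.2, -1.0]
finger_gap: 0.489
grasp_force: 61.5
time: 35.0
tcp_pos: [0.5505, 0.2004, 0.0542]
eef_rot: [[-0.065, 0.998, 0.007], [0.996, 0.066, -0.055], [-0.055, 0.003, -0.998]]
contact_force: [0.7, 0.1, -0.6]
finger_gap: 0.482
grasp_force: 61.5
```

```bash
python3 -m jog '[[[0,0,1],0],[[0,0,0],0],[[0,0,0],0]]' 1;  python3 -m jog '[[[0,0,0],0],[[0,0,0],0],[[0,0,0],0]]' 0.35; python3 -m jog '[[[0,0,-15],0],[[0,0,-35],0],[[0,0,-40],0],[[0,0,-40],0],[[0,0,-30],0],[[0,0,0],0]]' 0.35
python3 -c "
from h import *
print(ctrl.observe()['qpos'].round(3))
a=snap('wrist','w8')
go((.54,-.194,.24))"
```

```text
time: 35.25
tcp_pos: [0.5506, 0.2004, 0.0539]
eef_rot: [[-0.065, 0.998, 0.007], [0.996, 0.066, -0.055], [-0.055, 0.004, -0.998]]
contact_force: [-2.0, 0.3, 5.5]
finger_gap: 0.484
grasp_force: 62.2
time: 35.5
tcp_pos: [0.5506, 0.2003, 0.0532]
eef_rot: [[-0.065, 0.998, 0.007], [0.996, 0.066, -0.055], [-0.055, 0.003, -0.998]]
contact_force: [1.3, 0.1, -0.6]
finger_gap: 0.652
grasp_force: 0.0
time: 36.0
tcp_pos: [0.5532, 0.2105, 0.2203]
eef_rot: [[-0.065, 0.998, 0.018], [0.996, 0.066, -0.052], [-0.053, 0.015, -0.998]]
contact_force: [0.7, -0.9, 0.1]
finger_gap: 0.646
grasp_force: 0.0
[ 0.267  0.412 -0.096  1.06  -0.055  1.772]
t 36.05 tcp [0.552 0.21  0.217] x [-0.065  0.996 -0.054] z [ 0.014 -0.053 -0.999] shift [-403.   -38.3   -1.9]
```

```bash
python3 -m jog '[[[-37,-1,0],0],[[-37,-1,0],0],[[-37,-1,0],0],[[-37,-1,0],0],[[-37,-1,0],0],[[-37,-1,0],0],[[-37,-1,0],0],[[-37,-1,0],0],[[-37,-1,1],0],[[-37,-1,1],0],[[-37,-1,1],0],[[0,0,0],7],[[0,0,0],7],[[0,0,0],0],[[0,0,0],0]]' 1
python3 - <<'E'
from h import *
np.set_printoptions(precision=1,suppress=True)
o=ctrl.observe();R=np.array(o['eef_rot']);p=np.array(o['tcp_pos']);go((.567,-.2003,.2))
C=np.array([.5651,-.2,0]);d=np.array([.9877,-.1566,0]);prev=p
for X,z in[(2,175),(2,156),(-21,130),(-40,105),(-54,77),(-63,54),(-67,39),(-68,31),(-68,28)]:
    W=C+d*X/1000+[0,0,z/1000];print(X,z,W.round(4),R.T@(W-prev)*1000);prev=W
# wrist check of crib
a=cv2.imread('pics/w8.png');h=cv2.cvtColor(a,cv2.COLOR_BGR2HSV);m=cv2.morphologyEx(cv2.inRange(h,(14,80,90),(25,130,255)),cv2.MORPH_OPEN,np.ones((5,5)))
n,l,st,ce=cv2.connectedComponentsWithStats(m)
for i in range(1,n):
    if st[i,4]>600: print(st[i],ce[i].round(),onz('w8',*ce[i],.06).round(4))
E
```

```text
time: 37.3
tcp_pos: [0.5643, -0.1972, 0.2309]
eef_rot: [[0.175, 0.985, 0.005], [0.983, -0.175, -0.054], [-0.052, 0.014, -0.999]]
contact_force: [-0.1, 0.5, -0.4]
finger_gap: 0.002
grasp_force: 0.0
t 37.30 tcp [ 0.6 -0.2  0.2] x [ 0.2  1.  -0.1] z [ 0.  -0.1 -1. ] shift [-1.   2.8 31. ]
2 175 [ 0.6 -0.2  0.2] [ 0.3  2.5 56. ]
2 156 [ 0.6 -0.2  0.2] [ 1.  -0.3 19. ]
-21 130 [ 0.5 -0.2  0.1] [  0.9 -23.4  25.7]
-40 105 [ 0.5 -0.2  0.1] [  0.9 -19.3  24.7]
-54 77 [ 0.5 -0.2  0.1] [  1.2 -14.4  27.8]
-63 54 [ 0.5 -0.2  0.1] [ 1.  -9.3 22.9]
-67 39 [ 0.5 -0.2  0. ] [ 0.7 -4.2 14.9]
-68 31 [ 0.5 -0.2  0. ] [ 0.4 -1.1  8. ]
-68 28 [ 0.5 -0.2  0. ] [ 0.2 -0.   3. ]
[  184   101   131   130 14209] [250. 162.] [0.5 0.2 0.1]
```

```bash
python3 -m jog '[[[0,2,28],0],[[1,0,28],0],[[1,0,18],0],[[0,-11,13],0],[[1,-12,13],0],[[0,-10,12],0],[[1,-9,13],0],[[0,-7,14],0],[[1,-7,14],0],[[0,0,0],0]]' 1
python3 -c "
from h import *
go((.4973,-.1894,.031));print(ctrl.observe()['contact_force'])"
```

```text
time: 38.13
tcp_pos: [0.5112, -0.1894, 0.076]
eef_rot: [[0.174, 0.985, 0.003], [0.983, -0.174, -0.053], [-0.051, 0.012, -0.999]]
contact_force: [0.6, 0.4, 0.4]
finger_gap: -0.002
grasp_force: 0.8
t 38.13 tcp [ 0.5112 -0.1894  0.076 ] x [ 0.174  0.983 -0.051] z [ 0.003 -0.053 -0.999] shift [ -0.2 -14.2  44.9]
[0.61150416 0.43717771 0.39863091]
```

```bash
python3 - <<'E'
from h import *
snap('scene','s9');snap('top','t9')
C=np.array([.5651,-.2,0]);d=np.array([.9877,-.1566,0]);y=np.array([.1566,.9877,0])
for f in('s9','t9'):
    im=cv2.imread(f'pics/{f}.png')
    for th in(.9,.3):
        row=[]
        for s,v in((.165,.09),(.165,.06),(.165,-.09),(.1,.09)):
            X=C+d*(.082-s*np.cos(th)+.005*np.sin(th))+y*v+[0,0,.026+s*np.sin(th)+.005*np.cos(th)]
            q=proj(f,X).round().astype(int);row.append((q.tolist(),im[q[1],q[0]].tolist(),cv2.imread(f'pics/{f[0]}0.png')[q[1],q[0]].tolist()))
        print(f,th,row)
E
```

```text
s9 0.9 [([214, 152], [66, 68, 67], [104, 108, 100]), ([209, 146], [110, 111, 107], [106, 111, 103]), ([190, 118], [61, 34, 17], [105, 107, 102]), ([202, 170], [71, 75, 72], [105, 107, 100])]
s9 0.3 [([233, 166], [66, 69, 65], [63, 114, 182]), ([229, 160], [70, 72, 68], [64, 110, 177]), ([209, 132], [29, 27, 26], [66, 112, 181]), ([215, 177], [72, 72, 69], [116, 174, 221])]
t9 0.9 [([302, 158], [67, 69, 63], [104, 106, 98]), ([314, 159], [68, 70, 60], [97, 97, 90]), ([372, 167], [97, 115, 104], [94, 95, 86]), ([302, 148], [92, 92, 83], [92, 92, 85])]
t9 0.3 [([296, 185], [67, 68, 63], [124, 127, 120]), ([307, 187], [67, 70, 62], [121, 124, 120]), ([362, 194], [96, 115, 101], [125, 126, 117]), ([298, 165], [70, 72, 64], [66, 70, 71])]
```

The lid has followed down to about 0.3 rad: the pixels where it should now be have turned grey. Pressing on to the catches.

```bash
python3 -m jog '[[[0,-5,12],0],[[0,-5,11],0],[[0,-3,10],0],[[0,-2,7],0],[[0,0,3],0],[[0,0,0],0]]' 1
python3 -m jog '[[[0,0,2],0],[[0,0,1],0],[[0,0,0],0],[[0,0,0],0]]' 1
```

```text
time: 38.73
tcp_pos: [0.5004, -0.1911, 0.0358]
eef_rot: [[0.177, 0.984, 0.008], [0.983, -0.176, -0.055], [-0.053, 0.018, -0.998]]
contact_force: [-0.4, -0.3, 0.4]
finger_gap: -0.001
grasp_force: 0.0
time: 39.07
tcp_pos: [0.4995, -0.1911, 0.0324]
eef_rot: [[0.178, 0.984, 0.007], [0.983, -0.177, -0.055], [-0.053, 0.016, -0.998]]
contact_force: [1.2, 0.1, 0.5]
finger_gap: 0.001
grasp_force: 0.5
```

```bash
python3 -m jog '[[[0,0,2],0],[[0,0,0],0],[[0,0,0],0]]' 1; python3 -m jog '[[[0,0,1.5],0],[[0,0,0],0],[[0,0,0],0]]' 1
```

```text
time: 39.32
tcp_pos: [0.4995, -0.1912, 0.0309]
eef_rot: [[0.178, 0.984, 0.007], [0.983, -0.177, -0.055], [-0.053, 0.017, -0.998]]
contact_force: [-1.0, 1.6, 6.5]
finger_gap: 0.001
grasp_force: 3.8
time: 39.57
tcp_pos: [0.4996, -0.1912, 0.0303]
eef_rot: [[0.178, 0.984, 0.007], [0.983, -0.177, -0.055], [-0.053, 0.017, -0.998]]
contact_force: [-4.5, 2.5, 16.1]
finger_gap: -0.0
grasp_force: 8.1
```

```bash
python3 -m jog '[[[0,0,1.5],0],[[0,0,0],0],[[0,0,0],0]]' 1; python3 -m jog '[[[0,0,-15],0],[[0,0,-35],0],[[0,0,-40],0],[[0,0,-40],0],[[0,0,-40],0],[[-30,-25,-10],0],[[-30,-25,0],0],[[-30,-25,0],0],[[-30,-25,0],0],[[-30,-25,0],0],[[-30,-25,0],0],[[0,0,0],0],[[0,0,0],0]]' 1
python3 - <<'E'
from h import *
a=snap('scene','s10');b=snap('top','t10')
cv2.imwrite('pics/fin.png',np.vstack([cv2.resize(b[115:235,140:400],(800,369),interpolation=cv2.INTER_CUBIC),np.hstack([cv2.resize(a[90:290,140:350],(243,231)),cv2.resize(cv2.imread('pics/w8.png'),(308,231)),cv2.resize(a,(249,231))])]))
E
```

```text
time: 39.82
tcp_pos: [0.4996, -0.1912, 0.0297]
eef_rot: [[0.178, 0.984, 0.008], [0.983, -0.177, -0.055], [-0.053, 0.017, -0.998]]
contact_force: [-5.1, 4.4, 25.2]
finger_gap: -0.0
grasp_force: 12.6
time: 40.9
tcp_pos: [0.3168, -0.3328, 0.214]
eef_rot: [[0.183, 0.983, 0.006], [0.982, -0.182, -0.054], [-0.052, 0.016, -0.998]]
contact_force: [0.4, 0.7, 0.3]
finger_gap: -0.002
grasp_force: 0.0
```

View pics/fin.png

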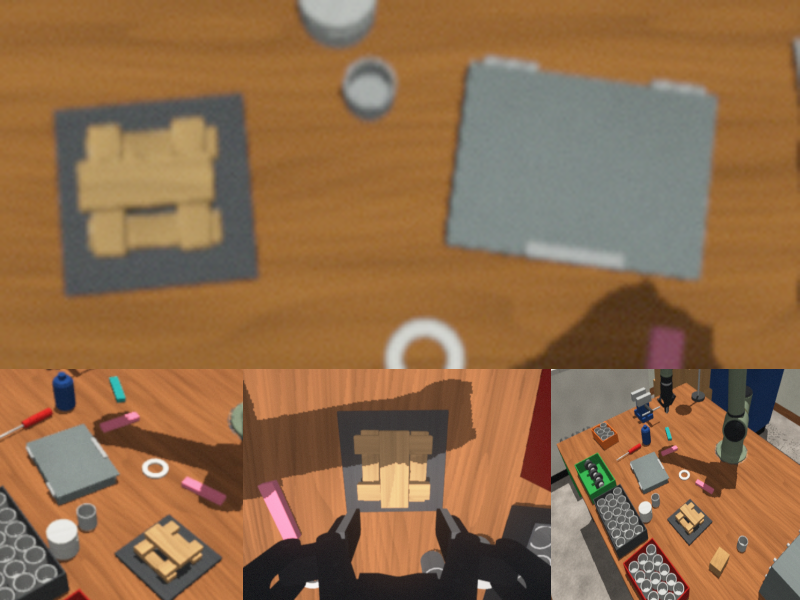

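The final views show the crib complete, with the board square across both cross slats at about (147,185). The lid lies flat and stays shut over the case at about (580,170), the other things are where they were, and the arm is clear.

```bash
python3 -c "
from h import *
print(ctrl.observe()['time']);print(ctrl.sign_off())"
```

```text
41.0
the job is handed in; nothing more can be done
None
```

The job is handed in at 41.0 s: the narrow slat and then the board are laid on the crib, and the lid stayed shut over the spare slat after the arm lifted clear; the result of the judging was not reported.

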